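# Unstack the syrup tubs onto their drip trays

## Task

Set up the tasting counter: take the stack of four lidded tubs apart and stand each tub upright on the drip tray whose tag has the colour of its lid, centred on the steel grate and lined up lengthwise with the tray. Do not let any tub topple, and leave the small amber glass standing where it is.

Things in the scene. Friction and masses are not known exactly. Their poses are not given: they have to be found in the camera images.
- tub_blue: Loose closed tub, off-white sides, flat blue lid, one rigid piece: 128 mm long (x axis), 44 wide (y axis; grip across this at mid-length), 36 high (lid: top 12, flush). About 0.30 kg (0.7 to 1.4 times). Origin: centre of underside, z up. At the start at the bottom of the stack, standing on the table. The stack is 144 mm high, its tubs parallel within 10 degrees, centres within a few mm.
- tub_red: Loose closed tub, off-white sides, flat red lid, one rigid piece: 106 mm long (x axis), 44 wide (y axis; grip across this at mid-length), 36 high (lid: top 12, flush). About 0.24 kg (0.7 to 1.4 times). Origin: centre of underside, z up. At the start second from the bottom, on the blue-lidded tub. The stack is 144 mm high, its tubs parallel within 10 degrees, centres within a few mm.
- tub_green: Loose closed tub, off-white sides, flat green lid, one rigid piece: 84 mm long (x axis), 44 wide (y axis; grip across this at mid-length), 36 high (lid: top 12, flush). About 0.18 kg (0.7 to 1.4 times). Origin: centre of underside, z up. At the start third from the bottom, on the red-lidded tub. The stack is 144 mm high, its tubs parallel within 10 degrees, centres within a few mm.
- tub_black: Loose closed tub, off-white sides, flat black lid, one rigid piece: 62 mm long (x axis), 44 wide (y axis; grip across this at mid-length), 36 high (lid: top 12, flush). About 0.12 kg (0.7 to 1.4 times). Origin: centre of underside, z up. At the start on top of the stack, on the green-lidded tub. The stack is 144 mm high, its tubs parallel within 10 degrees, centres within a few mm.
- tray_blue: Drip tray fixed to the table: yellow base 172 by 86 mm, flat steel grate with dark slots, 134 (x axis) by 74 mm, and a flat blue tag, 24 by 74 mm, across the +x end, its centre 82 mm from the origin. Origin: on the table under the grate's centre; the grate's top, where the tub stands, is 12 mm above it, with no rim above the grate.
- tray_red: Drip tray fixed to the table: yellow base 172 by 86 mm, flat steel grate with dark slots, 134 (x axis) by 74 mm, and a flat red tag, 24 by 74 mm, across the +x end, its centre 82 mm from the origin. Origin: on the table under the grate's centre; the grate's top, where the tub stands, is 12 mm above it, with no rim above the grate.
- tray_green: Drip tray fixed to the table: yellow base 172 by 86 mm, flat steel grate with dark slots, 134 (x axis) by 74 mm, and a flat green tag, 24 by 74 mm, across the +x end, its centre 82 mm from the origin. Origin: on the table under the grate's centre; the grate's top, where the tub stands, is 12 mm above it, with no rim above the grate.
- tray_black: Drip tray fixed to the table: yellow base 172 by 86 mm, flat steel grate with dark slots, 134 (x axis) by 74 mm, and a flat black tag, 24 by 74 mm, across the +x end, its centre 82 mm from the origin. Origin: on the table under the grate's centre; the grate's top, where the tub stands, is 12 mm above it, with no rim above the grate.
- glass: Loose small amber tasting glass standing upright between the trays, 54 mm wide at the rim, 60 mm high, 0.15 kg. Origin: centre of its underside. A bystander, to be left standing where it is. (Other loose bystanders among the trays are lower than 65 mm.)
There are look-alikes about, which are no part of the job. Leave any turquoise look-alike of the tub_blue alone. What is shaped like the tub_green but yellow is not meant.

How it is judged:
At the end, for the whole second after the job is handed in: Each tub stands released, at rest and upright (0.1 rad) on the grate of the tray tagged in its lid's colour, centred within 15 mm and lined up within 0.25 rad, either way round; the amber glass stands (0.15 rad) within 30 mm of its start (horizontal distance between tub_blue and tray_blue below 0.015 m and z of tub_blue in the frame of tray_blue between 0.008 and 0.017 m and angle between each of tub_blue, tub_red, tub_green, tub_black's own z axis and vertical below 0.1 rad and angle between the x axis of tub_blue and the x axis of tray_blue, either way round below 0.25 rad and linear speed of each of tub_blue, tub_red, tub_green, tub_black below 0.02 m/s and angular speed of each of tub_blue, tub_red, tub_green, tub_black below 0.2 rad/s and horizontal distance between tub_red and tray_red below 0.015 m and z of tub_red in the frame of tray_red between 0.008 and 0.017 m and angle between the x axis of tub_red and the x axis of tray_red, either way round below 0.25 rad and horizontal distance between tub_green and tray_green below 0.015 m and z of tub_green in the frame of tray_green between 0.008 and 0.017 m and angle between the x axis of tub_green and the x axis of tray_green, either way round below 0.25 rad and horizontal distance between tub_black and tray_black below 0.015 m and z of tub_black in the frame of tray_black between 0.008 and 0.017 m and angle between the x axis of tub_black and the x axis of tray_black, either way round below 0.25 rad and distance of glass from where it was at the start of the episode below 0.03 m and angle between glass's own z axis and vertical below 0.15 rad); the robot touches nothing.
It fails at once if the blue-lidded tub topples (angle between tub_blue's own z axis and vertical above 0.8 rad).
It fails at once if the red-lidded tub topples (angle between tub_red's own z axis and vertical above 0.8 rad).
It fails at once if the green-lidded tub topples (angle between tub_green's own z axis and vertical above 0.8 rad).
It fails at once if the black-lidded tub topples (angle between tub_black's own z axis and vertical above 0.8 rad).
It fails at once if the amber glass is knocked over (angle between glass's own z axis and vertical above 0.6 rad).
It also fails if it takes over 134 s, if anything falls off the work surface, if the arm or the gripper's body presses on something with over 40 N, if the wrist force passes 120 N, or if a joint passes its speed limit or range.

## Robot

A 6-joint arm with a two-finger parallel gripper is mounted at the origin on the work surface. World frame = base frame: x ahead of the robot, y to its left, z up, the work surface at z = 0. Lengths are in m, angles in rad, forces in N, time in s.
With the tool pointing down it reaches from about 0.35 to 0.975 m from the base axis. Payload 4.9 kg.
Tool frame: the origin (TCP) lies at the very end of the fingers, on their centre line; the grasp point (between the pads) lies behind it (manip.grip_depth is the z of the grasp point in the tool frame, in m); z points along the fingers, y is the direction in which the jaws open and shut (so a half turn about z gives the same grasp; the last joint's range is limited). The gripper opens to 85 mm and grips with 20 to 120 N. Pads are 22 mm wide; open, the fingers measure 114 mm over their backs; the gripper's body (76 mm by 85 mm) begins 54 mm behind the grasp point. The pads swing forward as they close: fully open they stand 13 mm farther back than shut.
Start: joints at [-1.308, 0.053, 1.613, -0, 1.476, -0.119], TCP at [0.233, -0.58, 0.231] pointing down, gripper open.
Joint ranges: [-3.01, 3.01], [-1.01, 2.22], [0.06, 2.58], [-1.02, 4.17], [0.09, 2.62], [-3.14, 3.14]. Speed limits (rad/s): [2.57, 2.57, 3.14, 3.14, 3.14, 3.14].

## Interface

Orientations are given as a unit quaternion [w, x, y, z].
In Python, from plant import state, optics, manip, silhouettes, place_of gives the robot as it stands. The module is installed in compiled form; this text tells all that it offers.
- The arm moves only by the tool jog_arm, never from a script. Its argument "increments" is a list of rows, each an object with "slide": the shift along the tool's x, y, z in mm, a list of three; "rotation": the turn, a rotation vector about the tool's x, y, z in degrees, a list of three. A call has 1 to 20 rows; each row shifts and turns the commanded pose from where the row before left it, along the tool's axes as they then stand; what a row does not reach is not made up. A row lasts 1/12 s, in which the tool goes at most 41.7 mm and 7.16 degrees, less where a joint would pass 70% of its speed; a pose out of reach is approached as far as the arm can. A call with a gripper value outside its range is refused whole. "fingers" is the opening, from 0 (shut) to 1 (fully open), set as the call begins (left out, the last holds). The fingers move at their own pace and stop on an object; the grip force is fixed at half the most. Time passes only in rows, so rows that do not move let the fingers close. It gives the time, the measured TCP pose, the force and the opening at its end, in the units of the state.
- state(): the state, without advancing time (a new reading comes with each control period).
- optics.grab_frame(name): name is "scene" or "side" or "wrist"; returns a dict with "frame" (420x560x3 uint8, blue, green, red), "camera_matrix" (3x3 intrinsics, pixels), "distortion" ([k1, k2, p1, p2, k3] as OpenCV has them; the pictures are not rectified), "R" (3x3) and "t" (3): a world point X has camera coordinates R X + t. Camera axes: x right, y down, z forward; pixel columns grow to the right and rows downward; lengths in m; the calibration is good to about 2 mm. A picture is of the moment at which its call begins. There is no depth.
- manip.job_done(): hands the job in, once; it reports no verdict.
Trained networks look in the newest picture that a camera, given by its name, has taken for a name from the list of things; names that differ only in an ending like _2 or _b are one class to them, and where a whole thing is asked for, a point or a joint stands for the part that bears it (a point fixed in the world has none). Each returns a list of dicts, best first, with "score" (0 to 1); they miss things now and then, are a little off and sometimes report something else, mostly with a low value. They report only what shows in the picture. A call takes as long as a camera call. They do not tell look-alikes from the thing itself.
- silhouettes(thing, camera): "mask" (420x560 bool, what is visible of it) and "bbox" ([left, top, right, bottom] in pixels, round what is visible of it).
- place_of(thing, camera): "uv" ([column, row] in pixels: a listed point, or the origin of a listed thing).
The state is a dict: "time": time; "joint_pos": joint angles; "joint_vel": joint speeds; "joint_efforts": joint torques, N m; "tool_pos": TCP position; "tool_rot": TCP orientation; "contact_force": force on the tool from outside, world axes, zero at the start; "ft_torque": the same for the moment, N m; "gripper_width": opening from 0.0 (shut) to 1.0 (fully open).
Only numpy, scipy, OpenCV 4.12 (cv2) and the standard library are available. Lean on these libraries where they do the work, as an engineer would, in place of code of your own. Each camera call takes 0.05 s, during which the arm holds its last target.

## Working session

There is one attempt and no reset: what is moved stays moved. The work goes in short steps, Python scripts to look and compute and a tool call to move; the robot and the scene stay as the last step left them, time stands still between calls to the robot, and variables do not carry over. Pictures are saved under pics/ and viewed, and the job is handed in when it is done.

Besides the shell and the picture viewer there is one more tool, called as name(argument=value, ...) on one line, values as JSON. jog_arm: Moves the arm, as the interface text tells. Its arguments: {"type":"object","properties":{"increments":{"type":"array","items":{"type":"object","properties":{"slide":{"type":"array","items":{"type":"number"}},"rotation":{"type":"array","items":{"type":"number"}}}}},"fingers":{"type":"number"}},"required":["increments"]}

```bash
ls; mkdir -p pics
python3 - <<'E'
from plant import state, optics, manip
import cv2,numpy as np
s=state(); print({k:np.round(v,3).tolist() for k,v in s.items()}); print(manip.grip_depth)
for n in ["scene","side","wrist"]:
    f=optics.grab_frame(n); cv2.imwrite(f"pics/a_{n}.png",f["frame"]); np.savez(f"a_{n}.npz",**f)
    print(n,np.round(f["camera_matrix"],1).tolist(),np.round(f["distortion"],3),np.round(-f["R"].T@f["t"],3))
E
```

```text
pics
{'time': 0.0, 'joint_pos': [-1.308, 0.053, 1.614, 0.0, 1.476, -0.119], 'joint_vel': [-0.0, 0.0, -0.0, -0.001, -0.001, -0.0], 'joint_efforts': [-0.004, -39.369, -37.017, -0.001, 0.007, -0.0], 'tool_pos': [0.233, -0.579, 0.23], 'tool_rot': [-0.001, 0.982, 0.19, -0.0], 'contact_force': [-0.045, 0.161, -0.459], 'ft_torque': [0.031, 0.01, -0.007], 'gripper_width': 1.002}
-0.0187
scene [[386.7, 0.0, 281.2], [0.0, 386.7, 212.5], [0.0, 0.0, 1.0]] [0.01 0.   0.   0.   0.  ] [1.352 0.287 0.823]
side [[464.1, 0.0, 275.5], [0.0, 464.1, 212.1], [0.0, 0.0, 1.0]] [-0.147  0.     0.     0.     0.   ] [ 0.481 -0.618  0.834]
wrist [[340.7, 0.0, 278.0], [0.0, 340.7, 201.5], [0.0, 0.0, 1.0]] [-0.057  0.     0.     0.     0.   ] [ 0.3   -0.553  0.372]
```

View pics/a_scene.png

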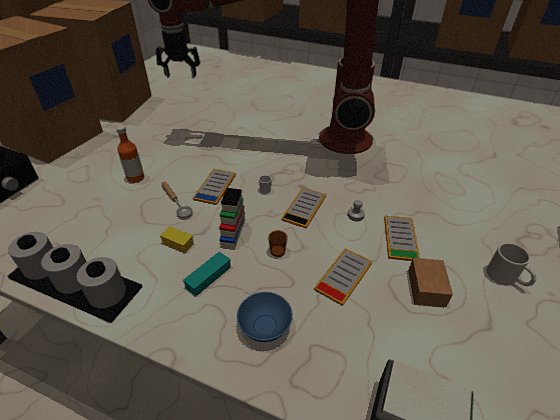

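View pics/a_side.png

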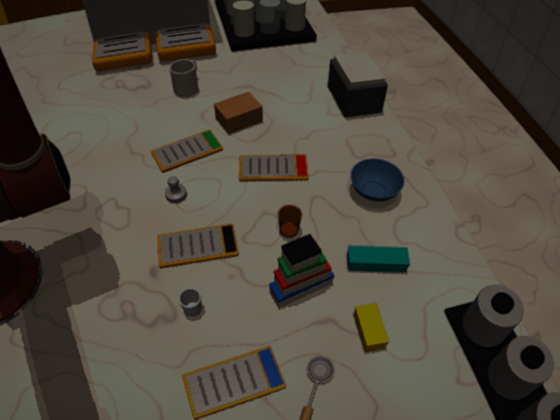

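View pics/a_wrist.png

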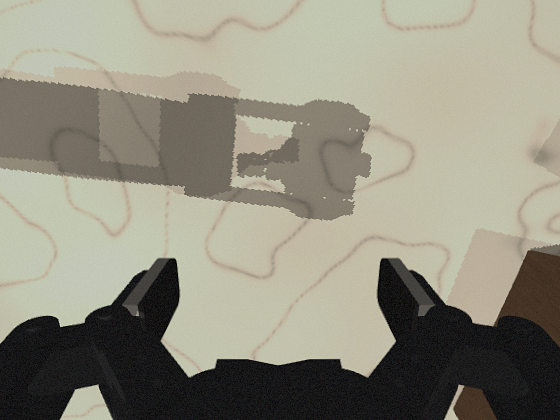

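```bash
cat > h.py <<'E'
import numpy as np, cv2
from plant import state, optics, manip, silhouettes, place_of
def ray(f,uv):
    p=cv2.undistortPoints(np.array(uv,float).reshape(-1,1,2),f["camera_matrix"],f["distortion"]).reshape(-1,2)
    d=np.c_[p,np.ones(len(p))]@f["R"]; c=-f["R"].T@f["t"]; return c,d
def onplane(f,uv,z):
    c,d=ray(f,uv); return c+d*((z-c[2])/d[:,2])[:,None]
def proj(f,P):
    r,_=cv2.Rodrigues(f["R"]); return cv2.projectPoints(np.array(P,float).reshape(-1,1,3),r,np.array(f["t"],float),f["camera_matrix"],f["distortion"])[0].reshape(-1,2)
def rect(f,mask,z):
    cs,_=cv2.findContours(mask.astype(np.uint8),cv2.RETR_EXTERNAL,cv2.CHAIN_APPROX_NONE)
    c=max(cs,key=cv2.contourArea).reshape(-1,2)
    P=onplane(f,c,z)[:,:2]*1000
    (cx,cy),(w,h),a=cv2.minAreaRect(P.astype(np.float32))
    if w<h: w,h,a=h,w,a+90
    return round(cx,1),round(cy,1),round(w,1),round(h,1),round((a+90)%180-90,1)
E
python3 - <<'E'
from h import *
for cam in ["side","scene"]:
    f=optics.grab_frame(cam)
    for n in ["tray_blue","tray_red","tray_green","tray_black","glass","tub_blue","tub_red","tub_green","tub_black"]:
        z=0.012 if 'tray' in n else 0
        for m in silhouettes(n,cam)[:3]:
            print(cam,n,round(m["score"],2),np.round(m["bbox"]).tolist(),rect(f,m["mask"],z))
        for p in place_of(n,cam)[:2]:
            print("   o",round(p["score"],2),np.round(p["uv"],1).tolist(),np.round(onplane(f,p["uv"],0)[0][:2]*1000,1))
E
```

```text
side tray_blue 0.81 [182.0, 348.0, 286.0, 418.0] (481.4, -321.8, 170.6, 89.1, 7.3)
side tray_blue 0.54 [280.0, 257.0, 326.0, 283.0] (667.5, -118.7, 102.4, 63.6, -7.1)
   o 0.55 [228.0, 383.8] [ 470.9 -320.7]
side tray_red 0.6 [238.0, 157.0, 308.0, 181.0] (675.7, 186.0, 172.9, 92.3, -13.2)
   o 0.77 [269.4, 168.8] [669.1 195.7]
side tray_green 0.57 [153.0, 129.0, 221.0, 175.0] (471.4, 303.6, 175.8, 101.7, 16.7)
side tray_green 0.55 [279.0, 255.0, 325.0, 283.0] (668.4, -117.3, 104.4, 65.9, -6.9)
   o 0.6 [183.2, 151.9] [462.3 309.8]
side tray_black 0.56 [157.0, 224.0, 240.0, 268.0] (457.8, -5.7, 173.9, 91.9, -2.0)
   o 0.81 [192.9, 246.5] [449.7  -0.6]
side glass 0.65 [279.0, 205.0, 303.0, 241.0] (676.7, 22.9, 97.4, 58.3, 76.7)
   o 0.85 [291.8, 230.0] [674.   -6.2]
side tub_blue 0.72 [351.0, 247.0, 409.0, 272.0] (836.6, -124.6, 135.0, 68.1, -17.0)
side tub_blue 0.62 [272.0, 269.0, 336.0, 310.0] (660.4, -158.3, 142.2, 58.8, -0.2)
   o 0.93 [376.2, 266.9] [ 825. -145.]
   o 0.65 [302.4, 289.9] [ 655.3 -161.7]
side tub_red 0.74 [274.0, 266.0, 331.0, 296.0] (664.0, -137.0, 119.8, 57.7, -6
[... 1195 characters left out ...]
b_blue 0.58 [219.0, 215.0, 241.0, 248.0] (650.0, -164.9, 131.3, 53.6, 11.6)
   o 0.84 [234.0, 230.1] [ 641.8 -162.5]
   o 0.79 [209.9, 281.0] [ 836.3 -129.6]
scene tub_red 0.55 [220.0, 212.0, 244.0, 236.0] (610.7, -186.6, 126.8, 54.4, 10.0)
   o 0.74 [235.6, 224.2] [ 617.1 -170.3]
   o 0.33 [235.0, 229.2] [ 637.2 -161.6]
scene tub_green 0.81 [219.0, 202.0, 242.0, 226.0] (578.1, -212.0, 106.5, 65.4, 12.5)
scene tub_green 0.78 [159.0, 226.0, 196.0, 250.0] (741.7, -299.0, 108.4, 65.5, 86.4)
   o 0.68 [176.7, 240.4] [ 747.  -295.3]
   o 0.54 [232.1, 216.1] [ 589.2 -197.7]
scene tub_black 0.67 [221.0, 189.0, 240.0, 213.0] (517.6, -238.3, 116.5, 64.6, 15.0)
   o 0.77 [234.5, 205.9] [ 543.2 -214. ]
```

```bash
cat >> h.py <<'E'
from scipy.optimize import minimize
def box(x,y,yaw,x0,x1,hw,z0,z1):
    c,s=np.cos(yaw),np.sin(yaw)
    return np.array([[x+c*a-s*b,y+s*a+c*b,z] for a in(x0,x1) for b in(-hw,hw) for z in(z0,z1)])
def fitbox(views,init,geom):
    # views: list of (frame, mask); maximise IoU of hull
    K=4
    def cost(p):
        t=0
        for f,m in views:
            x,y,w,h=cv2.boundingRect(m.astype(np.uint8)); x-=15;y-=15;w+=30;h+=30
            pts=proj(f,box(p[0]/1000,p[1]/1000,np.radians(p[2]),*geom))
            big=np.zeros((h*K,w*K),np.uint8)
            hull=cv2.convexHull((((pts-[x,y])+.5)*K*16).round().astype(np.int32))
            cv2.fillConvexPoly(big,hull,1,shift=4)
            sub=np.zeros((h,w),np.uint8); Y0,X0=max(y,0),max(x,0)
            s_=m[Y0:y+h,X0:x+w]; sub[Y0-y:Y0-y+s_.shape[0],X0-x:X0-x+s_.shape[1]]=s_
            mb=cv2.resize(sub,None,fx=K,fy=K,interpolation=cv2.INTER_NEAREST)
            t+=(big!=mb).sum()/max(1,(mb.sum()))
        return t
    i=np.array(init,float)
    r=minimize(cost,i,method="Nelder-Mead",options=dict(initial_simplex=[i,i+[8,0,0],i+[0,8,0],i+[0,0,6]],xatol=.05,fatol=1e-4))
    return np.round(r.x,1),round(r.fun,3)
E
python3 - <<'E'
from h import *
F={c:optics.grab_frame(c) for c in["side","scene"]}
I=dict(blue=(471,-321,7),red=(667,193,-12),green=(464,303,16),black=(450,-4,-2))
for n,i in I.items():
    M={c:silhouettes("tray_"+n,c)[0]["mask"] for c in F}
    g=(-.076,.096,.043,0,.012)
    print(n,*[fitbox([(F[c],M[c])],i,g) for c in F],fitbox([(F[c],M[c]) for c in F],i,g))
# tag centroids
for c in F:
    print(c)
    hsv=cv2.cvtColor(F[c]["frame"],cv2.COLOR_BGR2HSV)
    for n in I:
        m=cv2.dilate(silhouettes("tray_"+n,c)[0]["mask"].astype(np.uint8),None)
        H,S,V=cv2.split(hsv)
        k={"blue":(H>100)&(H<130)&(S>90),"red":((H<8)|(H>172))&(S>120),"green":(H>40)&(H<85)&(S>90),"black":V<45}[n]&(m>0)
        nn,lab,st,ce=cv2.connectedComponentsWithStats(k.astype(np.uint8))
        j=1+np.argmax(st[1:,4]); print(n,st[j,4],ce[j],np.round(onplane(F[c],ce[j],.012)[0]*1000,1))
E
```

```text
blue (array([ 470.7, -321.4,    6.8]), np.float64(0.031)) (array([ 471.8, -322.5,    7.4]), np.float64(0.117)) (array([ 470.8, -321.5,    6.9]), np.float64(0.152))
red (array([667.2, 195. , -10.6]), np.float64(0.074)) (array([666.6, 190.9, -10.4]), np.float64(0.103)) (array([666.5, 193.6, -12.4]), np.float64(0.188))
green (array([461.7, 308.3,  15.7]), np.float64(0.06)) (array([463.8, 301.6,  15.8]), np.float64(0.07)) (array([462.5, 304. ,  15.2]), np.float64(0.2))
black (array([ 4.48e+02, -1.00e-01, -1.80e+00]), np.float64(0.059)) (array([449.2,  -5.6,  -1.7]), np.float64(0.06)) (array([448.8,  -3.4,  -3.6]), np.float64(0.154))
side
blue 460 [270.10869565 367.88043478] [ 551.4 -312.9   12. ]
red 172 [300.94186047 165.43604651] [746.4 177.6  12. ]
green 137 [211.03649635 139.46715328] [540.3 327.4  12. ]
black 255 [228.50588235 238.67843137] [529.5  -6.3  12. ]
scene
blue 100 [205.71 196.81] [ 553.1 -313.8   12. ]
red 206 [330.99514563 291.17961165] [748.1 176.2  12. ]
green 163 [403.54601227 253.2392638 ] [541.8 323.5  12. ]
black 115 [295.45217391 218.57391304] [531.6  -7.3  12. ]
```

jog_arm(increments=[{"slide":[0,0,-20]},{"slide":[0,0,-20]},{"slide":[0,0,-20]},{"slide":[0,0,-20]}], fingers=1)

```text
invalid input
```

jog_arm(increments=[{"slide":[0,0,-30],"rotation":[0,0,5]},{"slide":[0,0,-30],"rotation":[0,0,5]}], fingers=1.0)

```text
time: 3.12
tool_pos: [0.2325, -0.5786, 0.2888]
tool_rot: [-0.003, 0.995, 0.101, -0.0]
contact_force: [0.2, -0.8, 0.2]
gripper_width: 0.998
```

```bash
cat >> h.py <<'E'
def yaw():
    q=state()["tool_rot"]; w,x,y,z=q
    return np.degrees(np.arctan2(2*(x*y+w*z),1-2*(y*y+z*z)))
def tool_R():
    w,x,y,z=state()["tool_rot"]
    from scipy.spatial.transform import Rotation as Ro
    return Ro.from_quat([x,y,z,w]).as_matrix()
def plan(x,y,z,yw=None):
    """print tool-frame total shift (mm) to target TCP in mm, at current orientation, and after the yaw turn"""
    p=np.array(state()["tool_pos"])*1000; R=tool_R(); d=np.array([x,y,z])-p
    print("t",round(state()["time"],2),"pos",np.round(p,1),"yaw",round(yaw(),2),"tilt",np.round(R[:2,2]*57.3,2),"slide",np.round(R.T@d,1))
    if yw is not None:
        a=yw-yaw(); c,s=np.cos(np.radians(a)),np.sin(np.radians(a))
        R2=np.array([[c,-s,0],[s,c,0],[0,0,1]])@R
        print("  toolz turn",round(-a,1),"slide after turn",np.round(R2.T@d,1))
E
python3 -c "
from h import *
plan(600,-168,290)"
```

```text
t 3.12 pos [ 232.5 -578.6  288.8] yaw 11.64 tilt [-0.09  0.35] slide [ 442.8 -328.     0.7]
```

jog_arm(increments=[{"slide":[22,-16.4,0],"rotation":[0,0,0]},{"slide":[22,-16.4,0],"rotation":[0,0,0]},{"slide":[22,-16.4,0],"rotation":[0,0,0]},{"slide":[22,-16.4,0],"rotation":[0,0,0]},{"slide":[22,-16.4,0],"rotation":[0,0,0]},{"slide":[22,-16.4,0],"rotation":[0,0,0]},{"slide":[22,-16.4,0],"rotation":[0,0,0]},{"slide":[22,-16.4,0],"rotation":[0,0,0]},{"slide":[22,-16.4,0],"rotation":[0,0,0]},{"slide":[22,-16.4,0],"rotation":[0,0,0]},{"slide":[22,-16.4,0],"rotation":[0,0,0]},{"slide":[22,-16.4,0],"rotation":[0,0,0]},{"slide":[22,-16.4,0],"rotation":[0,0,0]},{"slide":[22,-16.4,0],"rotation":[0,0,0]},{"slide":[22,-16.4,0],"rotation":[0,0,0]},{"slide":[22,-16.4,0],"rotation":[0,0,0]},{"slide":[22,-16.4,0],"rotation":[0,0,0]},{"slide":[22,-16.4,0],"rotation":[0,0,0]},{"slide":[22,-16.4,0],"rotation":[0,0,0]},{"slide":[22,-16.4,0],"rotation":[0,0,0]}])

```text
time: 4.78
tool_pos: [0.5967, -0.1673, 0.2914]
tool_rot: [0.0, 0.995, 0.104, 0.0]
contact_force: [-0.1, 0.4, -0.9]
gripper_width: 1.001
```

```bash
python3 -c "
from h import *
plan(600,-168,290)
f=optics.grab_frame('wrist'); cv2.imwrite('pics/b.png',f['frame'])
print(-f['R'].T@f['t'])
"
```

```text
t 4.78 pos [ 596.7 -167.3  291.4] yaw 11.88 tilt [ 0.01 -0.01] slide [3.  1.4 1.4]
[ 0.66800724 -0.15232593  0.43356504]
```

View pics/b.png

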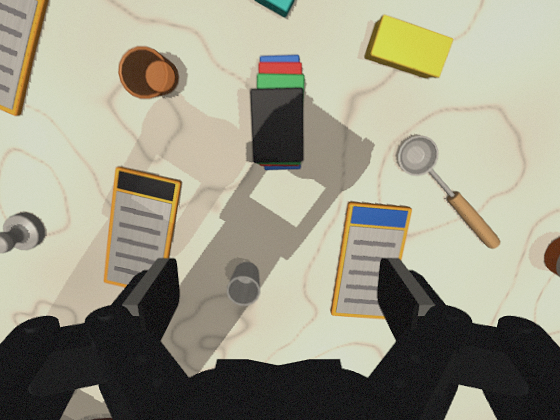

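```bash
cat >> h.py <<'E'
def colmask(f,n,roi):
    hsv=cv2.cvtColor(f["frame"],cv2.COLOR_BGR2HSV); H,S,V=cv2.split(hsv)
    k={"blue":(H>100)&(H<130)&(S>90),"red":((H<8)|(H>172))&(S>120),"green":(H>40)&(H<85)&(S>70),"black":(V<60)&(S<90)}[n]
    r=np.zeros(k.shape,bool); a,b,c,d=roi; r[b:d,a:c]=1; k=k&r
    nn,lab,st,ce=cv2.connectedComponentsWithStats(k.astype(np.uint8)); j=1+np.argmax(st[1:,4]); return lab==j
def top(f,n,roi,L,z):
    m=colmask(f,n,roi); r=rect(f,m,z); print(n,"rect",r)
    print(n,"fit",fitbox([(f,m)],(r[0],r[1],r[4]),(-L/2,L/2,.022,z-.0001,z)))
E
python3 -c "
from h import *
f=optics.grab_frame('wrist')
top(f,'black',(240,70,320,180),.062,.144)
for n,z in(('green',.108),('red',.072),('blue',.036)): print(n,rect(f,colmask(f,n,(240,40,320,180)),z))
for n,i in dict(blue=(471,-321,7),black=(449,-4,-2)).items():
    r=silhouettes('tray_'+n,'wrist'); print([ (x['score'],x['bbox']) for x in r])
    print(fitbox([(f,r[0]['mask'])],i,(-.076,.096,.043,0,.012)))
for n,roi in (('blue',(340,200,420,235)),('black',(112,165,182,205))):
    print(n,'tag',rect(f,colmask(f,n,roi),.012))
"
```

```text
black rect (648.7, -155.6, 60.9, 42.5, 13.4)
black fit (array([ 648.6, -155.7,   12.1]), np.float64(0.338))
green (685.9, -151.0, 42.4, 14.0, -79.6)
red (700.4, -147.3, 42.3, 10.5, -77.9)
blue (714.1, -144.3, 42.9, 7.2, -79.3)
[(0.87, [332.9, 203.6, 412.1, 323.4])]
(array([ 473. , -319.5,    5.9]), np.float64(0.264))
[(0.86, [105.4, 169.3, 185.2, 289.8])]
(array([452.7,  -3.6,  -2.9]), np.float64(0.216))
blue tag (553.9, -311.9, 72.6, 23.0, -83.2)
black tag (532.2, -7.3, 72.2, 22.5, 87.9)
```

```bash
python3 -c "
from h import *
plan(648.7,-155.6,112,13)"
```

```text
t 4.98 pos [ 596.  -168.1  291.1] yaw 11.95 tilt [-0.04 -0.02] slide [ 54.2  -1.4 179.1]
  toolz turn -1.1 slide after turn [ 54.3  -0.4 179.1]
```

jog_arm(increments=[{"slide":[18,0,0],"rotation":[0,0,-1]},{"slide":[18,0,0],"rotation":[0,0,0]},{"slide":[18,0,10],"rotation":[0,0,0]},{"slide":[0,0,20],"rotation":[0,0,0]},{"slide":[0,0,20],"rotation":[0,0,0]},{"slide":[0,0,20],"rotation":[0,0,0]},{"slide":[0,0,20],"rotation":[0,0,0]},{"slide":[0,0,10],"rotation":[0,0,0]},{"slide":[0,0,0],"rotation":[0,0,0]},{"slide":[0,0,0],"rotation":[0,0,0]}])

```text
time: 5.82
tool_pos: [0.6482, -0.1574, 0.1913]
tool_rot: [-0.0, 0.994, 0.112, -0.0]
contact_force: [-0.2, 0.8, 1.0]
gripper_width: 1.001
```

```bash
python3 -c "
from h import *
plan(648.7,-155.6,112,13)
f=optics.grab_frame('wrist'); cv2.imwrite('pics/c.png',f['frame'])
f=optics.grab_frame('side'); cv2.imwrite('pics/c2.png',cv2.resize(f['frame'][180:340,200:400],None,fx=3,fy=3))
"
```

```text
t 5.82 pos [ 648.2 -157.4  191.3] yaw 12.82 tilt [-0.04  0.01] slide [ 1.  -1.7 79.3]
  toolz turn -0.2 slide after turn [ 1.  -1.7 79.3]
```

View pics/c.png

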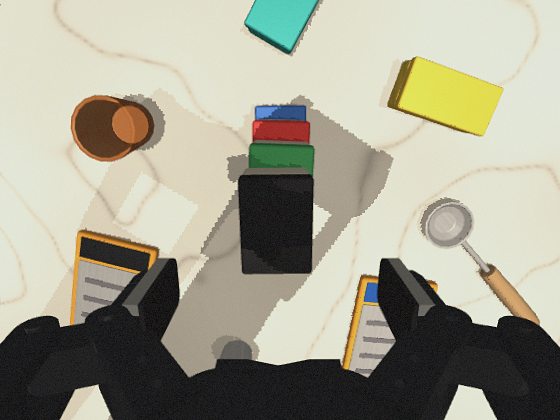

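View pics/c2.png

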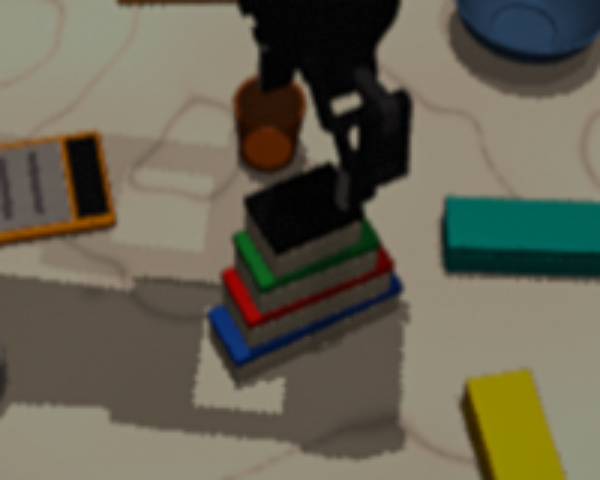

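jog_arm(increments=[{"slide":[0.5,-1,12],"rotation":[0,0,0]},{"slide":[0.5,-0.7,20],"rotation":[0,0,0]},{"slide":[0,0,20],"rotation":[0,0,0]},{"slide":[0,0,15],"rotation":[0,0,0]},{"slide":[0,0,12],"rotation":[0,0,0]},{"slide":[0,0,0],"rotation":[0,0,0]},{"slide":[0,0,0],"rotation":[0,0,0]}])

```text
time: 6.5
tool_pos: [0.649, -0.1547, 0.1117]
tool_rot: [-0.0, 0.994, 0.112, -0.001]
contact_force: [-0.4, 0.9, 0.6]
gripper_width: 1.0
```

jog_arm(increments=[{"slide":[0,0,0],"rotation":[0,0,0]},{"slide":[0,0,0],"rotation":[0,0,0]},{"slide":[0,0,0],"rotation":[0,0,0]},{"slide":[0,0,0],"rotation":[0,0,0]},{"slide":[0,0,0],"rotation":[0,0,0]},{"slide":[0,0,0],"rotation":[0,0,0]},{"slide":[0,0,0],"rotation":[0,0,0]},{"slide":[0,0,0],"rotation":[0,0,0]},{"slide":[0,0,0],"rotation":[0,0,0]},{"slide":[0,0,0],"rotation":[0,0,0]}], fingers=0.3)

```text
time: 7.33
tool_pos: [0.6502, -0.1552, 0.114]
tool_rot: [0.001, 0.994, 0.112, 0.001]
contact_force: [0.2, -0.7, 5.8]
gripper_width: 0.509
```

```bash
python3 -c "
from h import *
plan(648.7,-155.6,112,13)
f=optics.grab_frame('wrist'); cv2.imwrite('pics/d.png',f['frame'])
f=optics.grab_frame('side'); cv2.imwrite('pics/d2.png',cv2.resize(f['frame'][180:340,200:400],None,fx=3,fy=3))
"
```

```text
t 7.33 pos [ 650.2 -155.2  114. ] yaw 12.87 tilt [ 0.15 -0.05] slide [-1.6  0.   2. ]
  toolz turn -0.1 slide after turn [-1.6  0.   2. ]
```

View pics/d.png

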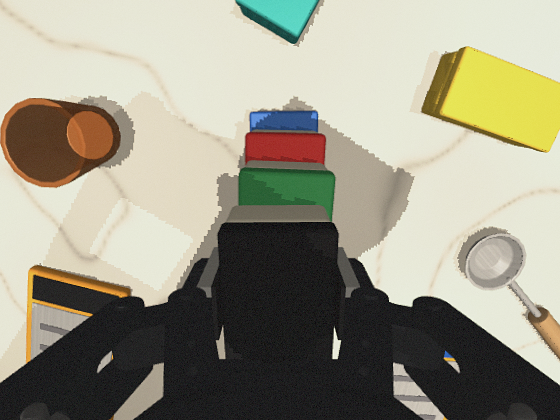

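View pics/d2.png

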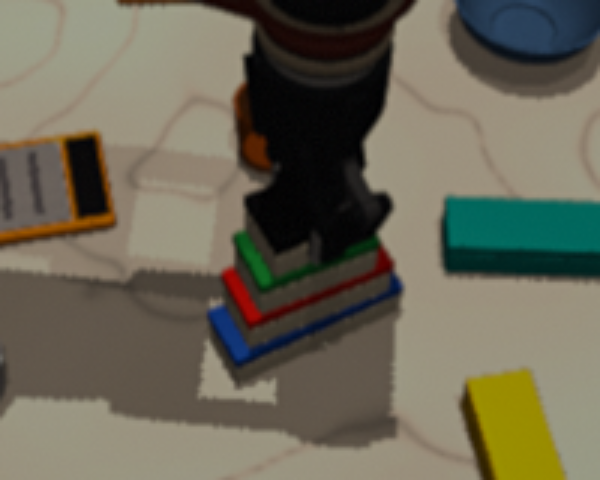

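jog_arm(increments=[{"slide":[0,0,-5],"rotation":[0,0,0]},{"slide":[0,0,-10],"rotation":[0,0,0]},{"slide":[0,0,-15],"rotation":[0,0,0]},{"slide":[0,0,-20],"rotation":[0,0,0]},{"slide":[0,0,-20],"rotation":[0,0,0]},{"slide":[0,0,-20],"rotation":[0,0,0]},{"slide":[0,0,0],"rotation":[0,0,5]},{"slide":[0,0,0],"rotation":[0,0,5]},{"slide":[0,0,0],"rotation":[0,0,5]},{"slide":[0,0,0],"rotation":[0,0,0]}])

```text
time: 8.27
tool_pos: [0.6493, -0.1548, 0.2034]
tool_rot: [0.0, 1.0, -0.019, 0.0]
contact_force: [-0.4, -0.4, -1.5]
gripper_width: 0.508
```

```bash
python3 -c "
from h import *
plan(450.3,-4.3,200,-2.1)
"
```

```text
t 8.27 pos [ 649.3 -154.8  203.4] yaw -2.2 tilt [ 0.04 -0.01] slide [-204.6 -142.7    3.3]
  toolz turn -0.1 slide after turn [-204.4 -143.1    3.3]
```

jog_arm(increments=[{"slide":[-9,-6.5,0],"rotation":[0,0,0]},{"slide":[-15.5,-10.8,0],"rotation":[0,0,0]},{"slide":[-15.5,-10.8,0],"rotation":[0,0,0]},{"slide":[-15.5,-10.8,0],"rotation":[0,0,0]},{"slide":[-15.5,-10.8,0],"rotation":[0,0,0]},{"slide":[-15.5,-10.8,0],"rotation":[0,0,0]},{"slide":[-15.5,-10.8,0],"rotation":[0,0,0]},{"slide":[-15.5,-10.8,0],"rotation":[0,0,0]},{"slide":[-15.5,-10.8,0],"rotation":[0,0,0]},{"slide":[-15.5,-10.8,0],"rotation":[0,0,0]},{"slide":[-15.5,-10.8,0],"rotation":[0,0,0]},{"slide":[-15.5,-10.8,0],"rotation":[0,0,0]},{"slide":[-15.5,-10.8,0],"rotation":[0,0,0]},{"slide":[-9,-6.5,0],"rotation":[0,0,0]},{"slide":[0,0,0],"rotation":[0,0,0]},{"slide":[0,0,20],"rotation":[0,0,0]},{"slide":[0,0,20],"rotation":[0,0,0]},{"slide":[0,0,20],"rotation":[0,0,0]},{"slide":[0,0,20],"rotation":[0,0,0]},{"slide":[0,0,0],"rotation":[0,0,0]}])

```text
time: 9.93
tool_pos: [0.4482, -0.0047, 0.1181]
tool_rot: [-0.0, 1.0, -0.018, -0.004]
contact_force: [-0.5, 0.3, -1.6]
gripper_width: 0.505
```

```bash
python3 -c "
from h import *
plan(450.3,-4.3,18,-2.1)
f=optics.grab_frame('wrist'); cv2.imwrite('pics/e.png',f['frame'])
print(rect(f,colmask(f,'black',(100,0,500,180)),.012))
for n,L,z,w in(('green',.084,.108,0),('red',.106,.072,0),('blue',.128,.036,0)):
  for c in('side','scene'):
    pass
"
```

```text
t 9.93 pos [448.2  -4.7 118.1] yaw -2.09 tilt [-0.44  0.06] slide [  2.9  -0.4 100.1]
  toolz turn 0.0 slide after turn [  2.9  -0.4 100.1]
(521.2, 6.9, 9.1, 0.7, 87.8)
```

View pics/e.png

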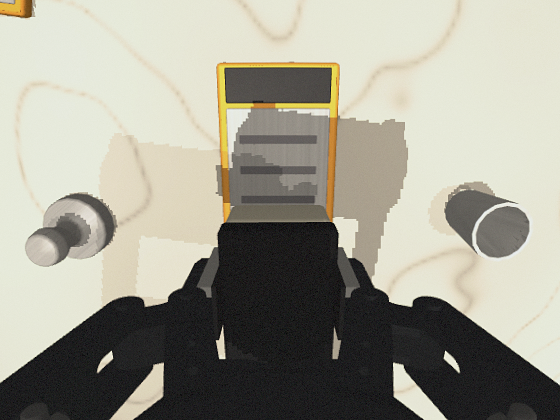

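jog_arm(increments=[{"slide":[1,0,15],"rotation":[0,0,0]},{"slide":[1,0,20],"rotation":[0,0,0]},{"slide":[0,0,20],"rotation":[0,0,0]},{"slide":[0,0,20],"rotation":[0,0,0]},{"slide":[0,0,12],"rotation":[0,0,0]},{"slide":[0,0,7],"rotation":[0,0,0]},{"slide":[0,0,0],"rotation":[0,0,0]},{"slide":[0,0,0],"rotation":[0,0,0]},{"slide":[0,0,2],"rotation":[0,0,0]},{"slide":[0,0,1],"rotation":[0,0,0]},{"slide":[0,0,1],"rotation":[0,0,0]},{"slide":[0,0,0],"rotation":[0,0,0]}])

```text
time: 10.98
tool_pos: [0.453, -0.0049, 0.0247]
tool_rot: [0.0, 1.0, -0.019, 0.0]
contact_force: [-0.2, 0.4, -1.9]
gripper_width: 0.503
```

```bash
python3 -c "
from h import *
plan(450.3,-4.3,18,-2.1)
"
```

```text
t 10.98 pos [453.   -4.9  24.7] yaw -2.12 tilt [ 0.04 -0.01] slide [-2.7 -0.5  6.7]
  toolz turn -0.0 slide after turn [-2.7 -0.5  6.7]
```

jog_arm(increments=[{"slide":[-1,0,2],"rotation":[0,0,0]},{"slide":[-1,0,2],"rotation":[0,0,0]},{"slide":[0,0,0],"rotation":[0,0,0]},{"slide":[0,0,0],"rotation":[0,0,0]}])

```text
time: 11.32
tool_pos: [0.4503, -0.0047, 0.02]
tool_rot: [-0.0, 1.0, -0.019, -0.0]
contact_force: [-0.3, -0.7, -1.5]
gripper_width: 0.506
```

jog_arm(increments=[{"slide":[0,0,2],"rotation":[0,0,0]},{"slide":[0,0,0],"rotation":[0,0,0]},{"slide":[0,0,0],"rotation":[0,0,0]}])

```text
time: 11.57
tool_pos: [0.4506, -0.0048, 0.0182]
tool_rot: [-0.0, 1.0, -0.019, -0.0]
contact_force: [-0.1, 0.5, -2.0]
gripper_width: 0.505
```

```bash
python3 -c "
from h import *
plan(450.3,-4.3,18,-2.1)
for c in('wrist','side'):
  f=optics.grab_frame(c); cv2.imwrite('pics/f%s.png'%c,f['frame'] if c=='wrist' else cv2.resize(f['frame'][200:300,120:260],None,fx=4,fy=4))
"
```

```text
t 11.57 pos [450.6  -4.8  18.2] yaw -2.13 tilt [-0.02  0.  ] slide [-0.3 -0.4  0.2]
  toolz turn -0.0 slide after turn [-0.3 -0.4  0.2]
```

View pics/fwrist.png

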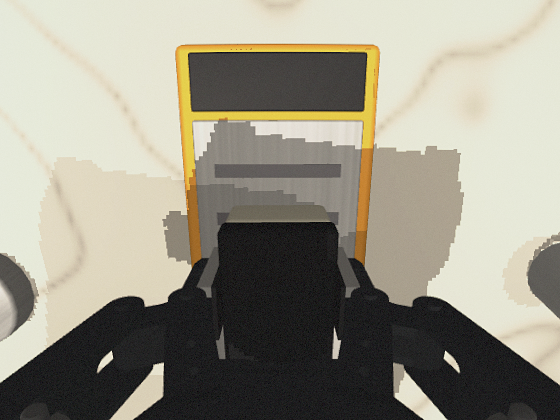

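View pics/fside.png

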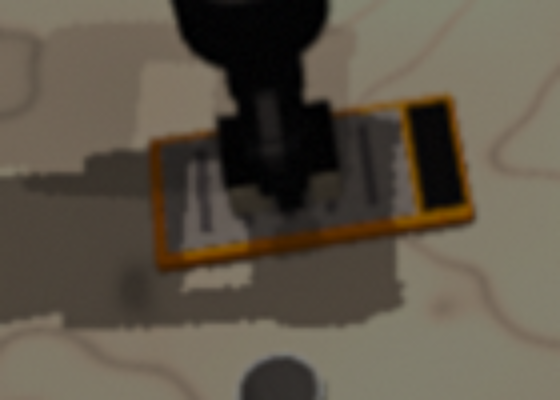

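jog_arm(increments=[{"slide":[0,0,1],"rotation":[0,0,0]},{"slide":[0,0,1],"rotation":[0,0,0]},{"slide":[0,0,0],"rotation":[0,0,0]},{"slide":[0,0,0],"rotation":[0,0,0]}])

```text
time: 12.0
tool_pos: [0.4509, -0.0048, 0.0179]
tool_rot: [-0.0, 1.0, -0.018, -0.001]
contact_force: [-6.3, 0.6, 11.0]
gripper_width: 0.503
```

```bash
python3 -c "
from h import *
plan(450.3,-4.3,18,-2.1); print(state()['contact_force'])
"
```

```text
t 12.0 pos [450.9  -4.8  17.9] yaw -2.11 tilt [-0.06  0.  ] slide [-0.7 -0.5 -0.1]
  toolz turn -0.0 slide after turn [-0.7 -0.5 -0.1]
[-6.25502321  0.6262348  10.98545564]
```

jog_arm(increments=[{"slide":[0,0,-1],"rotation":[0,0,0]},{"slide":[0,0,0],"rotation":[0,0,0]}])

```text
time: 12.17
tool_pos: [0.4513, -0.0049, 0.0179]
tool_rot: [0.0, 1.0, -0.019, 0.001]
contact_force: [-1.2, -0.4, 3.6]
gripper_width: 0.505
```

jog_arm(increments=[{"slide":[0,0,0],"rotation":[0,0,0]},{"slide":[0,0,0],"rotation":[0,0,0]},{"slide":[0,0,0],"rotation":[0,0,0]},{"slide":[0,0,0],"rotation":[0,0,0]},{"slide":[0,0,0],"rotation":[0,0,0]},{"slide":[0,0,0],"rotation":[0,0,0]},{"slide":[0,0,0],"rotation":[0,0,0]},{"slide":[0,0,0],"rotation":[0,0,0]},{"slide":[0,0,-5],"rotation":[0,0,0]},{"slide":[0,0,-10],"rotation":[0,0,0]},{"slide":[0,0,-20],"rotation":[0,0,0]},{"slide":[0,0,-30],"rotation":[0,0,0]},{"slide":[0,0,-40],"rotation":[0,0,0]},{"slide":[0,0,-40],"rotation":[0,0,0]},{"slide":[0,0,-40],"rotation":[0,0,0]},{"slide":[0,0,-30],"rotation":[0,0,0]},{"slide":[0,0,0],"rotation":[0,0,0]}], fingers=1.0)

```text
time: 13.58
tool_pos: [0.4544, -0.0054, 0.2423]
tool_rot: [0.001, 1.0, -0.018, 0.008]
contact_force: [0.0, 0.5, -0.0]
gripper_width: 0.997
```

```bash
python3 -c "
from h import *
plan(590,-168,250,11); print(state()['gripper_width'])
for c in('scene','side'):
  f=optics.grab_frame(c); x,y=(240,160) if c=='scene' else (150,200)
  cv2.imwrite('pics/g%s.png'%c,cv2.resize(f['frame'][y:y+100,x:x+140],None,fx=4,fy=4))
for c in('side','scene'):
  f=optics.grab_frame(c)
  for n,z,u in(('green',.108,.072),):
    for k in silhouettes('tub_'+n,c)[:2]: print(c,n,k['bbox'],fitbox([(f,k['mask'])],(650,-157,11),(-.042,.042,.022,u,z)))
  for k in silhouettes('tub_black',c)[:2]: print(c,'black',k['bbox'],fitbox([(f,k['mask'])],(450,-5,-2),(-.031,.031,.022,.012,.048)))
"
```

```text
t 13.58 pos [454.4  -5.4 242.3] yaw -2.11 tilt [ 0.89 -0.16] slide [141.6 157.5  -5.2]
  toolz turn -13.1 slide after turn [102.2 185.5  -5.8]
0.9974414041270709
side green [354.0, 301.6, 389.7, 350.5] (array([ 650., -157.,   11.]), np.float64(1.0))
side green [279.3, 243.7, 324.1, 280.1] (array([ 650.6, -154.1,   10. ]), np.float64(0.09))
side black [171.0, 222.0, 204.5, 255.0] (array([445.5,   1.4,  -1.6]), np.float64(0.093))
scene green [221.5, 193.6, 242.5, 223.9] (array([ 646.5, -158.7,   14.1]), np.float64(0.136))
scene green [161.4, 224.1, 195.6, 252.6] (array([ 650., -157.,   11.]), np.float64(1.0))
scene black [298.1, 189.9, 316.3, 207.4] (array([444.3,  -6.1,   9.7]), np.float64(0.298))
scene black [314.8, 248.3, 368.8, 307.7] (array([450.,  -5.,  -2.]), np.float64(1.0))
```

View pics/gscene.png

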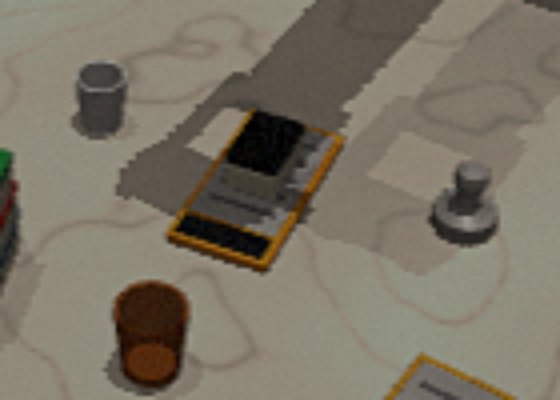

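View pics/gside.png

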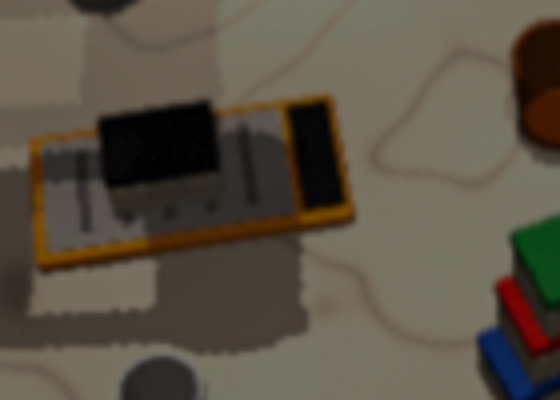

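jog_arm(increments=[{"slide":[0,0,0],"rotation":[0,0,-6.5]},{"slide":[0,0,0],"rotation":[0,0,-6.5]},{"slide":[10.3,18.6,0],"rotation":[0,0,0]},{"slide":[10.3,18.6,0],"rotation":[0,0,0]},{"slide":[10.3,18.6,0],"rotation":[0,0,0]},{"slide":[10.3,18.6,0],"rotation":[0,0,0]},{"slide":[10.3,18.6,0],"rotation":[0,0,0]},{"slide":[10.3,18.6,0],"rotation":[0,0,0]},{"slide":[10.3,18.6,0],"rotation":[0,0,0]},{"slide":[10.3,18.6,0],"rotation":[0,0,0]},{"slide":[10.3,18.6,0],"rotation":[0,0,0]},{"slide":[10.3,18.6,0],"rotation":[0,0,0]},{"slide":[0,0,0],"rotation":[0,0,0]},{"slide":[0,0,0],"rotation":[0,0,0]},{"slide":[0,0,0],"rotation":[0,0,0]}])

```text
time: 15.23
tool_pos: [0.5863, -0.1675, 0.2312]
tool_rot: [-0.001, 0.995, 0.095, -0.001]
contact_force: [-0.1, -0.1, -0.7]
gripper_width: 1.002
```

```bash
python3 -c "
from h import *
f=optics.grab_frame('wrist'); cv2.imwrite('pics/h.png',f['frame'])
import json
r=(180,0,380,260)
for n,z in(('green',.108),('red',.072),('blue',.036)): print(n,rect(f,colmask(f,n,r),z))
plan(648.5,-155.6,114,11)
"
```

```text
green (651.9, -157.2, 82.8, 43.2, 10.5)
red (701.8, -147.3, 42.9, 8.5, -79.1)
blue (714.9, -144.1, 42.2, 5.1, -78.9)
t 15.28 pos [ 586.3 -167.3  231.6] yaw 10.9 tilt [-0.08  0.05] slide [ 63.4   0.4 117.5]
  toolz turn -0.1 slide after turn [ 63.4   0.5 117.5]
```

View pics/h.png

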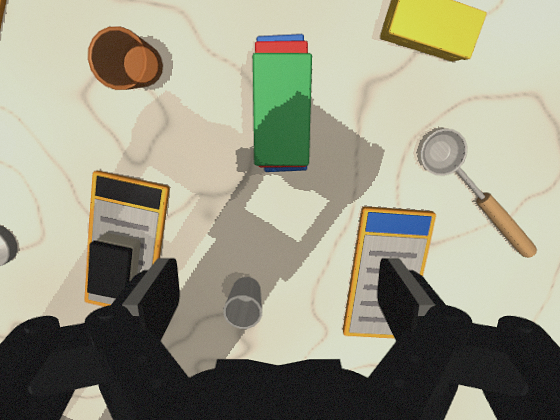

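```bash
python3 -c "
from h import *
plan(651.9,-157.2,79,10.5)"
```

```text
t 15.28 pos [ 586.3 -167.3  231.6] yaw 10.9 tilt [-0.08  0.05] slide [ 66.5   2.6 152.5]
  toolz turn 0.4 slide after turn [ 66.5   2.2 152.5]
```

jog_arm(increments=[{"slide":[16.6,0.5,0],"rotation":[0,0,0.4]},{"slide":[16.6,0.5,0],"rotation":[0,0,0]},{"slide":[16.6,0.6,0],"rotation":[0,0,0]},{"slide":[16.7,0.6,0],"rotation":[0,0,0]},{"slide":[0,0,20],"rotation":[0,0,0]},{"slide":[0,0,30],"rotation":[0,0,0]},{"slide":[0,0,30],"rotation":[0,0,0]},{"slide":[0,0,15],"rotation":[0,0,0]},{"slide":[0,0,0],"rotation":[0,0,0]},{"slide":[0,0,0],"rotation":[0,0,0]},{"slide":[0,0,0],"rotation":[0,0,0]},{"slide":[0,0,0],"rotation":[0,0,0]}])

```text
time: 16.28
tool_pos: [0.6542, -0.1584, 0.1404]
tool_rot: [0.001, 0.996, 0.091, 0.002]
contact_force: [0.4, -0.2, -0.1]
gripper_width: 0.999
```

```bash
python3 -c "
from h import *
f=optics.grab_frame('wrist'); cv2.imwrite('pics/i.png',f['frame'])
print(rect(f,colmask(f,'green',(180,100,380,420)),.108))
plan(651.9,-157.2,79,10.5)"
```

```text
(653.6, -157.1, 83.9, 43.1, 10.6)
t 16.33 pos [ 654.1 -158.4  140.3] yaw 10.48 tilt [ 0.24 -0.09] slide [-2.2 -1.7 61.3]
  toolz turn -0.0 slide after turn [-2.2 -1.7 61.3]
```

View pics/i.png

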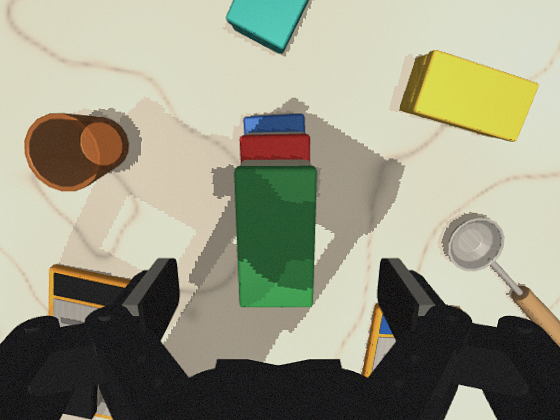

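Well centred. Descend, close, lift.

jog_arm(increments=[{"slide":[-0.5,-1,15],"rotation":[0,0,0]},{"slide":[-0.5,-0.5,20],"rotation":[0,0,0]},{"slide":[0,0,15],"rotation":[0,0,0]},{"slide":[0,0,11],"rotation":[0,0,0]},{"slide":[0,0,0],"rotation":[0,0,0]},{"slide":[0,0,0],"rotation":[0,0,0]},{"slide":[0,0,0],"rotation":[0,0,0]}])

```text
time: 16.92
tool_pos: [0.652, -0.1569, 0.077]
tool_rot: [0.0, 0.996, 0.091, 0.001]
contact_force: [0.3, 0.6, 0.5]
gripper_width: 1.0
```

jog_arm(increments=[{"slide":[0,0,0],"rotation":[0,0,0]},{"slide":[0,0,0],"rotation":[0,0,0]},{"slide":[0,0,0],"rotation":[0,0,0]},{"slide":[0,0,0],"rotation":[0,0,0]},{"slide":[0,0,0],"rotation":[0,0,0]},{"slide":[0,0,0],"rotation":[0,0,0]},{"slide":[0,0,0],"rotation":[0,0,0]},{"slide":[0,0,0],"rotation":[0,0,0]},{"slide":[0,0,0],"rotation":[0,0,0]},{"slide":[0,0,0],"rotation":[0,0,0]}], fingers=0.3)

```text
time: 17.75
tool_pos: [0.6521, -0.157, 0.0774]
tool_rot: [0.0, 0.996, 0.091, 0.001]
contact_force: [-0.2, -0.6, 5.5]
gripper_width: 0.507
```

```bash
python3 -c "
from h import *
plan(462.5,304,200,15.5);print(state()['contact_force'])"
```

```text
t 17.75 pos [ 652.1 -157.    77.4] yaw 10.47 tilt [ 0.1  -0.04] slide [-102.5 -487.7 -123.2]
  toolz turn -5.0 slide after turn [ -59.4 -494.8 -123.2]
[-0.15165295 -0.6271196   5.53977323]
```

jog_arm(increments=[{"slide":[0,0,-5],"rotation":[0,0,0]},{"slide":[0,0,-10],"rotation":[0,0,0]},{"slide":[0,0,-20],"rotation":[0,0,0]},{"slide":[0,0,-25],"rotation":[0,0,0]},{"slide":[0,0,-25],"rotation":[0,0,0]},{"slide":[0,0,-20],"rotation":[0,0,0]},{"slide":[0,0,0],"rotation":[0,0,-2.5]},{"slide":[0,0,0],"rotation":[0,0,-2.5]},{"slide":[-1,-8,0],"rotation":[0,0,0]},{"slide":[-2,-16,0],"rotation":[0,0,0]}])

```text
time: 18.58
tool_pos: [0.6414, -0.1345, 0.1805]
tool_rot: [-0.0, 0.991, 0.133, -0.001]
contact_force: [-0.2, 0.6, -2.2]
gripper_width: 0.507
```

jog_arm(increments=[{"slide":[-3,-24.5,0],"rotation":[0,0,0]},{"slide":[-3,-24.5,0],"rotation":[0,0,0]},{"slide":[-3,-24.5,0],"rotation":[0,0,0]},{"slide":[-3,-24.5,0],"rotation":[0,0,0]},{"slide":[-3,-24.5,0],"rotation":[0,0,0]},{"slide":[-3,-24.5,0],"rotation":[0,0,0]},{"slide":[-3,-24.5,0],"rotation":[0,0,0]},{"slide":[-3,-24.5,0],"rotation":[0,0,0]},{"slide":[-3,-24.5,0],"rotation":[0,0,0]},{"slide":[-3,-24.5,0],"rotation":[0,0,0]},{"slide":[-3,-24.5,0],"rotation":[0,0,0]},{"slide":[-3,-24.5,0],"rotation":[0,0,0]},{"slide":[-3,-24.5,0],"rotation":[0,0,0]},{"slide":[-3,-24.5,0],"rotation":[0,0,0]},{"slide":[-3,-24.5,0],"rotation":[0,0,0]},{"slide":[-3,-24.5,0],"rotation":[0,0,0]},{"slide":[-3,-24.5,0],"rotation":[0,0,0]},{"slide":[-3,-24.5,0],"rotation":[0,0,0]},{"slide":[-2,-16,0],"rotation":[0,0,0]},{"slide":[0,-8,0],"rotation":[0,0,0]}])

```text
time: 20.25
tool_pos: [0.4613, 0.3008, 0.1804]
tool_rot: [-0.0, 0.991, 0.136, -0.001]
contact_force: [0.1, -1.5, -2.4]
gripper_width: 0.5
```

```bash
python3 -c "
from h import *
f=optics.grab_frame('wrist'); cv2.imwrite('pics/j.png',f['frame'])
plan(462.5,304,110,15.5);print(state()['contact_force'])
print('tag',rect(f,colmask(f,'green',(180,0,380,190)),.012))
"
```

```text
t 20.3 pos [461.6 301.2 180.5] yaw 15.62 tilt [-0.12  0.03] slide [ 1.7 -2.4 70.5]
  toolz turn 0.1 slide after turn [ 1.7 -2.4 70.5]
[-0.4198684   1.23031895 -1.79838959]
tag (542.9, 325.6, 73.3, 23.4, -74.3)
```

View pics/j.png

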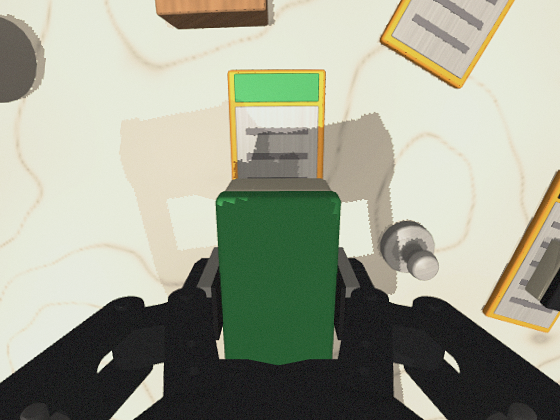

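jog_arm(increments=[{"slide":[1.5,-1,15],"rotation":[0,0,0]},{"slide":[1,-1,25],"rotation":[0,0,0]},{"slide":[0,0,30],"rotation":[0,0,0]},{"slide":[0,0,30],"rotation":[0,0,0]},{"slide":[0,0,30],"rotation":[0,0,0]},{"slide":[0,0,20],"rotation":[0,0,0]},{"slide":[0,0,6],"rotation":[0,0,0]},{"slide":[0,0,0],"rotation":[0,0,0]},{"slide":[0,0,0],"rotation":[0,0,0]},{"slide":[0,0,0],"rotation":[0,0,0]}])

```text
time: 21.13
tool_pos: [0.4675, 0.302, 0.0275]
tool_rot: [-0.001, 0.991, 0.134, 0.002]
contact_force: [0.1, -0.2, -1.5]
gripper_width: 0.504
```

```bash
python3 -c "
from h import *
f=optics.grab_frame('wrist'); cv2.imwrite('pics/k.png',f['frame'])
plan(463.9,303.4,17.4,15.6);print(state()['contact_force'])
print('tag',rect(f,colmask(f,'green',(150,0,420,120)),.012))
"
```

```text
t 21.18 pos [467.6 302.1  27.6] yaw 15.46 tilt [0.21 0.1 ] slide [-3.3 -2.3 10.2]
  toolz turn -0.1 slide after turn [-3.3 -2.3 10.2]
[-0.18899235 -0.26154142 -1.46431474]
tag (542.5, 325.1, 73.1, 23.5, -73.9)
```

View pics/k.png

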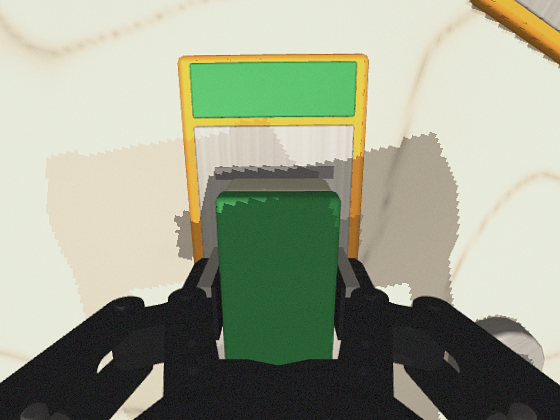

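jog_arm(increments=[{"slide":[-1.5,-1,3],"rotation":[0,0,0]},{"slide":[-1.5,-1,3],"rotation":[0,0,0]},{"slide":[0,0,2],"rotation":[0,0,0]},{"slide":[0,0,0],"rotation":[0,0,0]},{"slide":[0,0,0],"rotation":[0,0,0]},{"slide":[0,0,0],"rotation":[0,0,0]}])

```text
time: 21.68
tool_pos: [0.4626, 0.3027, 0.0174]
tool_rot: [-0.0, 0.991, 0.135, 0.0]
contact_force: [-0.4, -0.0, -1.3]
gripper_width: 0.507
```

jog_arm(increments=[{"slide":[0,0,1],"rotation":[0,0,0]},{"slide":[0,0,0],"rotation":[0,0,0]},{"slide":[0,0,0],"rotation":[0,0,0]}])

```text
time: 21.93
tool_pos: [0.4626, 0.3027, 0.0174]
tool_rot: [0.0, 0.991, 0.135, -0.0]
contact_force: [-4.9, -2.3, 6.9]
gripper_width: 0.513
```

Contact at 17.4 as predicted. Release and retreat.

jog_arm(increments=[{"slide":[0,0,-0.5],"rotation":[0,0,0]},{"slide":[0,0,0],"rotation":[0,0,0]}])

```text
time: 22.1
tool_pos: [0.4626, 0.3027, 0.0174]
tool_rot: [-0.0, 0.991, 0.135, -0.0]
contact_force: [-3.5, -0.5, 5.2]
gripper_width: 0.508
```

jog_arm(increments=[{"slide":[0,0,0],"rotation":[0,0,0]},{"slide":[0,0,0],"rotation":[0,0,0]},{"slide":[0,0,0],"rotation":[0,0,0]},{"slide":[0,0,0],"rotation":[0,0,0]},{"slide":[0,0,0],"rotation":[0,0,0]},{"slide":[0,0,0],"rotation":[0,0,0]},{"slide":[0,0,0],"rotation":[0,0,0]},{"slide":[0,0,0],"rotation":[0,0,0]},{"slide":[0,0,-5],"rotation":[0,0,0]},{"slide":[0,0,-10],"rotation":[0,0,0]},{"slide":[0,0,-20],"rotation":[0,0,0]},{"slide":[0,0,-30],"rotation":[0,0,0]},{"slide":[0,0,-35],"rotation":[0,0,0]},{"slide":[0,0,-35],"rotation":[0,0,0]},{"slide":[0,0,-35],"rotation":[0,0,0]},{"slide":[0,0,-30],"rotation":[0,0,0]},{"slide":[0,0,0],"rotation":[0,0,0]},{"slide":[0,0,0],"rotation":[0,0,0]}], fingers=1.0)

```text
time: 23.6
tool_pos: [0.464, 0.3033, 0.221]
tool_rot: [-0.001, 0.991, 0.135, 0.003]
contact_force: [0.1, -0.0, -0.1]
gripper_width: 1.002
```

```bash
python3 -c "
from h import *
f=optics.grab_frame('wrist'); cv2.imwrite('pics/l.png',f['frame'])
plan(580,-168,218,11);print(state()['contact_force'])
print('tag',rect(f,colmask(f,'green',(180,0,400,160)),.012))
"
```

```text
t 23.65 pos [462.8 302.7 218.2] yaw 15.48 tilt [0.12 0.06] slide [-12.7 484.9  -0. ]
  toolz turn 4.5 slide after turn [2.520e+01 4.844e+02 1.000e-01]
[-0.1933957   0.33216915 -0.65122219]
tag (542.8, 325.4, 73.2, 23.3, -73.6)
```

View pics/l.png

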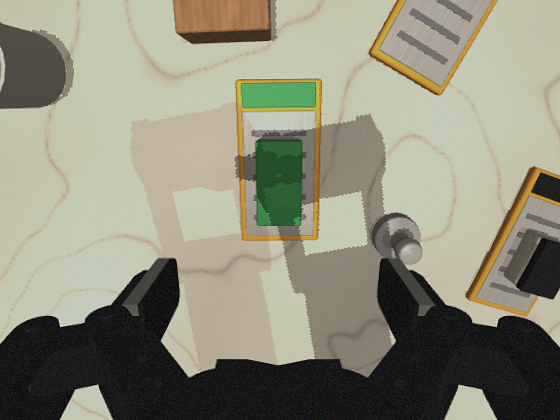

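jog_arm(increments=[{"slide":[0,0,0],"rotation":[0,0,4.5]},{"slide":[1.3,10,0],"rotation":[0,0,0]},{"slide":[1.3,20,0],"rotation":[0,0,0]},{"slide":[1.4,28,0],"rotation":[0,0,0]},{"slide":[1.4,28,0],"rotation":[0,0,0]},{"slide":[1.4,28,0],"rotation":[0,0,0]},{"slide":[1.4,28,0],"rotation":[0,0,0]},{"slide":[1.4,28,0],"rotation":[0,0,0]},{"slide":[1.4,28,0],"rotation":[0,0,0]},{"slide":[1.4,28,0],"rotation":[0,0,0]},{"slide":[1.4,28,0],"rotation":[0,0,0]},{"slide":[1.4,28,0],"rotation":[0,0,0]},{"slide":[1.4,28,0],"rotation":[0,0,0]},{"slide":[1.4,28,0],"rotation":[0,0,0]},{"slide":[1.4,28,0],"rotation":[0,0,0]},{"slide":[1.4,28,0],"rotation":[0,0,0]},{"slide":[1.4,28,0],"rotation":[0,0,0]},{"slide":[1.4,28,0],"rotation":[0,0,0]},{"slide":[1.4,20,0],"rotation":[0,0,0]},{"slide":[1.4,14,0],"rotation":[0,0,0]}])

```text
time: 25.32
tool_pos: [0.5796, -0.1699, 0.2148]
tool_rot: [-0.001, 0.995, 0.095, -0.002]
contact_force: [-0.9, -0.5, -0.2]
gripper_width: 1.001
```

jog_arm(increments=[{"slide":[0,0,0],"rotation":[0,0,0]},{"slide":[0,0,0],"rotation":[0,0,0]},{"slide":[0,0,0],"rotation":[0,0,0]}])

```text
time: 25.57
tool_pos: [0.5801, -0.1667, 0.216]
tool_rot: [-0.001, 0.995, 0.096, -0.001]
contact_force: [0.5, 0.3, 0.7]
gripper_width: 0.999
```

```bash
python3 -c "
from h import *
f=optics.grab_frame('wrist'); cv2.imwrite('pics/m.png',f['frame'])
for n,z in(('red',.072),('blue',.036)): print(n,rect(f,colmask(f,n,(200,0,340,250)),z))
plan(652,-157,80,11)
"
```

```text
red (654.7, -156.9, 104.4, 43.3, 11.5)
blue (715.0, -143.9, 42.6, 4.1, -78.8)
t 25.62 pos [ 580.2 -166.5  216.4] yaw 11.06 tilt [-0.05  0.04] slide [ 72.3   4.6 136.3]
  toolz turn 0.1 slide after turn [ 72.3   4.5 136.3]
```

View pics/m.png

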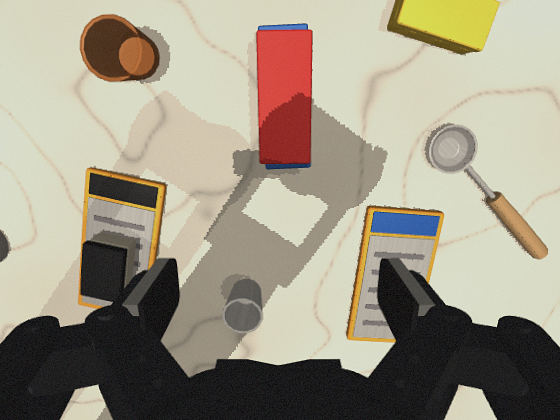

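jog_arm(increments=[{"slide":[15,1,0],"rotation":[0,0,-0.5]},{"slide":[20,1,0],"rotation":[0,0,0]},{"slide":[20,1,0],"rotation":[0,0,0]},{"slide":[19,1,0],"rotation":[0,0,0]},{"slide":[0,0,20],"rotation":[0,0,0]},{"slide":[0,0,30],"rotation":[0,0,0]},{"slide":[0,0,30],"rotation":[0,0,0]},{"slide":[0,0,30],"rotation":[0,0,0]},{"slide":[0,0,0],"rotation":[0,0,0]},{"slide":[0,0,0],"rotation":[0,0,0]},{"slide":[0,0,0],"rotation":[0,0,0]}])

```text
time: 26.53
tool_pos: [0.6549, -0.1565, 0.1088]
tool_rot: [0.0, 0.995, 0.1, 0.001]
contact_force: [0.2, -0.0, 0.1]
gripper_width: 0.999
```

```bash
python3 -c "
from h import *
f=optics.grab_frame('wrist'); cv2.imwrite('pics/n.png',f['frame'])
print(rect(f,colmask(f,'red',(200,60,340,420)),.072))
plan(654.7,-156.9,42,11.5)
"
```

```text
(655.9, -156.8, 105.1, 43.1, 11.6)
t 26.58 pos [ 655.6 -156.9  110. ] yaw 11.52 tilt [ 0.24 -0.08] slide [-1.2 -0.3 68. ]
  toolz turn 0.0 slide after turn [-1.2 -0.3 68. ]
```

View pics/n.png

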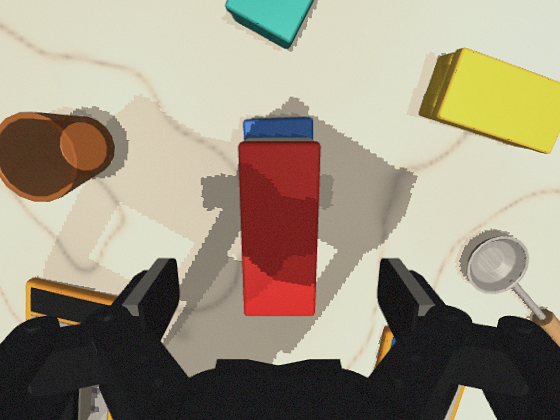

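jog_arm(increments=[{"slide":[0,0,15],"rotation":[0,0,0]},{"slide":[0,0,25],"rotation":[0,0,0]},{"slide":[0,0,15],"rotation":[0,0,0]},{"slide":[0,0,10],"rotation":[0,0,0]},{"slide":[0,0,2],"rotation":[0,0,0]},{"slide":[0,0,0],"rotation":[0,0,0]},{"slide":[0,0,0],"rotation":[0,0,0]},{"slide":[0,0,0],"rotation":[0,0,0]}])

```text
time: 27.25
tool_pos: [0.655, -0.1572, 0.0413]
tool_rot: [0.001, 0.995, 0.1, 0.001]
contact_force: [0.1, -0.3, 0.5]
gripper_width: 1.0
```

jog_arm(increments=[{"slide":[0,0,0],"rotation":[0,0,0]},{"slide":[0,0,0],"rotation":[0,0,0]},{"slide":[0,0,0],"rotation":[0,0,0]},{"slide":[0,0,0],"rotation":[0,0,0]},{"slide":[0,0,0],"rotation":[0,0,0]},{"slide":[0,0,0],"rotation":[0,0,0]},{"slide":[0,0,0],"rotation":[0,0,0]},{"slide":[0,0,0],"rotation":[0,0,0]},{"slide":[0,0,0],"rotation":[0,0,0]},{"slide":[0,0,0],"rotation":[0,0,0]}], fingers=0.3)

```text
time: 28.08
tool_pos: [0.6545, -0.1572, 0.0406]
tool_rot: [0.0, 0.995, 0.1, 0.001]
contact_force: [0.9, -1.1, 4.8]
gripper_width: 0.506
```

```bash
python3 -c "
from h import *
plan(667,193,160,-12)
"
```

```text
t 28.08 pos [ 654.5 -157.2   40.6] yaw 11.47 tilt [ 0.07 -0.03] slide [  82.  -340.6 -119.6]
  toolz turn 23.5 slide after turn [ -60.4 -345.  -119.8]
```

jog_arm(increments=[{"slide":[0,0,-5],"rotation":[0,0,0]},{"slide":[0,0,-10],"rotation":[0,0,0]},{"slide":[0,0,-20],"rotation":[0,0,0]},{"slide":[0,0,-25],"rotation":[0,0,0]},{"slide":[0,0,-25],"rotation":[0,0,0]},{"slide":[0,0,-25],"rotation":[0,0,0]},{"slide":[0,0,-10],"rotation":[0,0,0]},{"slide":[0,0,0],"rotation":[0,0,4]},{"slide":[0,0,0],"rotation":[0,0,5]},{"slide":[0,0,0],"rotation":[0,0,5.5]},{"slide":[0,0,0],"rotation":[0,0,5]},{"slide":[0,0,0],"rotation":[0,0,4]}])

```text
time: 29.08
tool_pos: [0.6529, -0.1564, 0.1581]
tool_rot: [-0.0, 0.994, -0.107, -0.001]
contact_force: [0.2, 0.6, -2.0]
gripper_width: 0.507
```

jog_arm(increments=[{"slide":[-1.4,-8,0],"rotation":[0,0,0]},{"slide":[-2.8,-16,0],"rotation":[0,0,0]},{"slide":[-4,-23,0],"rotation":[0,0,0]},{"slide":[-4,-23,0],"rotation":[0,0,0]},{"slide":[-4,-23,0],"rotation":[0,0,0]},{"slide":[-4,-23,0],"rotation":[0,0,0]},{"slide":[-4,-23,0],"rotation":[0,0,0]},{"slide":[-4,-23,0],"rotation":[0,0,0]},{"slide":[-4,-23,0],"rotation":[0,0,0]},{"slide":[-4,-23,0],"rotation":[0,0,0]},{"slide":[-4,-23,0],"rotation":[0,0,0]},{"slide":[-4,-23,0],"rotation":[0,0,0]},{"slide":[-4,-23,0],"rotation":[0,0,0]},{"slide":[-4,-23,0],"rotation":[0,0,0]},{"slide":[-4,-23,0],"rotation":[0,0,0]},{"slide":[-2.8,-16,0],"rotation":[0,0,0]},{"slide":[-1.4,-6,0],"rotation":[0,0,0]},{"slide":[0,0,0],"rotation":[0,0,0]},{"slide":[0,0,0],"rotation":[0,0,0]},{"slide":[0,0,0],"rotation":[0,0,0]}])

```text
time: 30.75
tool_pos: [0.6667, 0.1921, 0.1596]
tool_rot: [0.0, 0.994, -0.105, -0.0]
contact_force: [0.1, -0.4, -2.9]
gripper_width: 0.502
```

```bash
python3 -c "
from h import *
f=optics.grab_frame('wrist'); cv2.imwrite('pics/o.png',f['frame'])
plan(667,193,16.6,-12)
print('tag',rect(f,colmask(f,'red',(180,0,380,150)),.012))
"
```

```text
t 30.8 pos [666.8 192.  159.7] yaw -12.09 tilt [-0.01 -0.02] slide [  0.   -1.1 143.1]
  toolz turn -0.1 slide after turn [  0.   -1.1 143.1]
tag (748.7, 176.2, 73.2, 22.8, 77.9)
```

View pics/o.png

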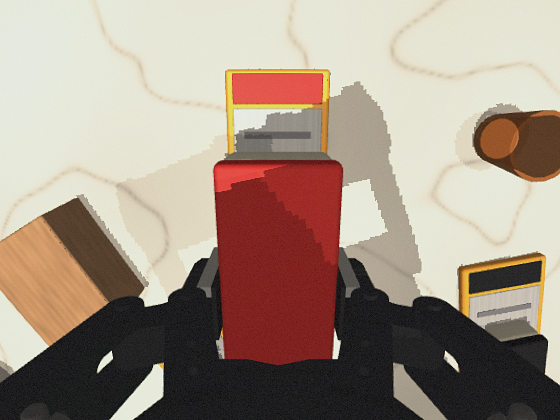

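jog_arm(increments=[{"slide":[0.6,-0.8,15],"rotation":[0,0,0]},{"slide":[0.6,-0.8,25],"rotation":[0,0,0]},{"slide":[0,0,30],"rotation":[0,0,0]},{"slide":[0,0,30],"rotation":[0,0,0]},{"slide":[0,0,20],"rotation":[0,0,0]},{"slide":[0,0,12],"rotation":[0,0,0]},{"slide":[0,0,5],"rotation":[0,0,0]},{"slide":[0,0,0],"rotation":[0,0,0]},{"slide":[0,0,0],"rotation":[0,0,0]},{"slide":[0,0,0],"rotation":[0,0,0]},{"slide":[0,0,0],"rotation":[0,0,0]}])

```text
time: 31.72
tool_pos: [0.6698, 0.1947, 0.0252]
tool_rot: [-0.001, 0.994, -0.105, 0.002]
contact_force: [0.5, -0.2, -2.3]
gripper_width: 0.512
```

```bash
python3 -c "
from h import *
f=optics.grab_frame('wrist'); cv2.imwrite('pics/p.png',f['frame'])
plan(668.5,193.4,16.6,-12.1); print(state()['contact_force'])
print('tag',rect(f,colmask(f,'red',(150,0,400,115)),.012))
"
```

```text
t 31.77 pos [669.6 194.7  24.9] yaw -12.02 tilt [0.18 0.03] slide [-0.8  1.5  8.3]
  toolz turn 0.1 slide after turn [-0.8  1.5  8.3]
[-0.38329889  0.47781812 -2.49512453]
tag (748.6, 176.0, 73.1, 23.5, 78.0)
```

View pics/p.png

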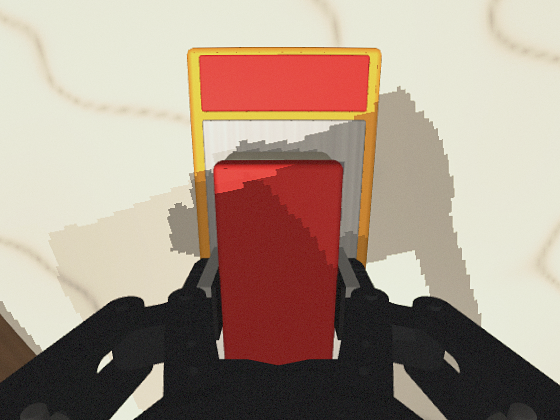

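jog_arm(increments=[{"slide":[0,0.8,3],"rotation":[0,0,0]},{"slide":[0,0.7,3],"rotation":[0,0,0]},{"slide":[0,0,1],"rotation":[0,0,0]},{"slide":[0,0,0],"rotation":[0,0,0]},{"slide":[0,0,0],"rotation":[0,0,0]},{"slide":[0,0,0],"rotation":[0,0,0]}])

```text
time: 32.27
tool_pos: [0.6683, 0.1929, 0.0165]
tool_rot: [0.0, 0.994, -0.105, 0.0]
contact_force: [-2.3, -1.1, 3.8]
gripper_width: 0.506
```

jog_arm(increments=[{"slide":[0,0,1],"rotation":[0,0,0]},{"slide":[0,0,0],"rotation":[0,0,0]},{"slide":[0,0,0],"rotation":[0,0,0]}])

```text
time: 32.52
tool_pos: [0.6683, 0.1929, 0.0165]
tool_rot: [0.0, 0.995, -0.105, 0.0]
contact_force: [-4.5, -2.0, 9.4]
gripper_width: 0.502
```

jog_arm(increments=[{"slide":[0,0,-1],"rotation":[0,0,0]},{"slide":[0,0,0],"rotation":[0,0,0]}])

```text
time: 32.68
tool_pos: [0.6684, 0.1929, 0.0166]
tool_rot: [-0.0, 0.994, -0.105, 0.0]
contact_force: [-2.1, -2.3, 5.2]
gripper_width: 0.504
```

jog_arm(increments=[{"slide":[0,0,0],"rotation":[0,0,0]},{"slide":[0,0,0],"rotation":[0,0,0]},{"slide":[0,0,0],"rotation":[0,0,0]},{"slide":[0,0,0],"rotation":[0,0,0]},{"slide":[0,0,0],"rotation":[0,0,0]},{"slide":[0,0,0],"rotation":[0,0,0]},{"slide":[0,0,0],"rotation":[0,0,0]},{"slide":[0,0,0],"rotation":[0,0,0]},{"slide":[0,0,-5],"rotation":[0,0,0]},{"slide":[0,0,-10],"rotation":[0,0,0]},{"slide":[0,0,-20],"rotation":[0,0,0]},{"slide":[0,0,-30],"rotation":[0,0,0]},{"slide":[0,0,-35],"rotation":[0,0,0]},{"slide":[0,0,-35],"rotation":[0,0,0]},{"slide":[0,0,-35],"rotation":[0,0,0]},{"slide":[0,0,-20],"rotation":[0,0,0]},{"slide":[0,0,0],"rotation":[0,0,0]},{"slide":[0,0,0],"rotation":[0,0,0]}], fingers=1.0)

```text
time: 34.18
tool_pos: [0.6691, 0.1932, 0.2093]
tool_rot: [-0.001, 0.994, -0.105, 0.003]
contact_force: [-0.0, 0.4, -0.6]
gripper_width: 1.002
```

```bash
python3 -c "
from h import *
f=optics.grab_frame('wrist'); cv2.imwrite('pics/q.png',f['frame'])
plan(580,-168,205,11)
"
```

```text
t 34.23 pos [667.9 193.  206.5] yaw -12.02 tilt [0.05 0.01] slide [-10.8 371.4   1.3]
  toolz turn -23.0 slide after turn [-155.2  337.6    1.2]
```

View pics/q.png

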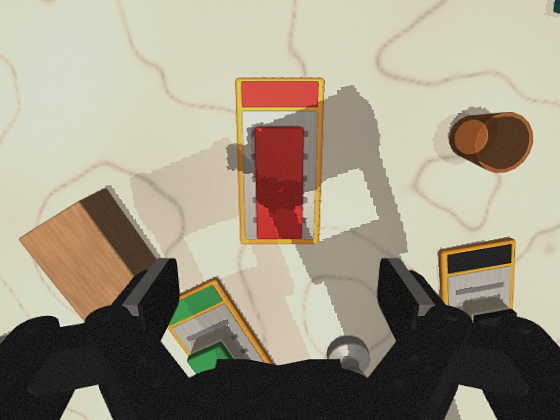

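jog_arm(increments=[{"slide":[-0.6,10,0],"rotation":[0,0,0]},{"slide":[-0.6,20,0],"rotation":[0,0,0]},{"slide":[-0.8,26,0],"rotation":[0,0,0]},{"slide":[-0.8,26,0],"rotation":[0,0,0]},{"slide":[-0.8,26,0],"rotation":[0,0,0]},{"slide":[-0.8,26,0],"rotation":[0,0,0]},{"slide":[-0.8,26,0],"rotation":[0,0,0]},{"slide":[-0.8,26,0],"rotation":[0,0,0]},{"slide":[-0.8,26,0],"rotation":[0,0,0]},{"slide":[-0.8,26,0],"rotation":[0,0,0]},{"slide":[-0.8,26,0],"rotation":[0,0,0]},{"slide":[-0.8,26,0],"rotation":[0,0,0]},{"slide":[-0.8,26,0],"rotation":[0,0,0]},{"slide":[-0.8,26,0],"rotation":[0,0,0]},{"slide":[-0.8,20,0],"rotation":[0,0,0]},{"slide":[0,9,0],"rotation":[0,0,-5]},{"slide":[0,0,0],"rotation":[0,0,-6]},{"slide":[0,0,0],"rotation":[0,0,-6]},{"slide":[0,0,0],"rotation":[0,0,-6]},{"slide":[0,0,0],"rotation":[0,0,0]}])

```text
time: 35.9
tool_pos: [0.5777, -0.1676, 0.2032]
tool_rot: [-0.001, 0.995, 0.096, -0.002]
contact_force: [0.1, -0.6, 0.3]
gripper_width: 1.0
```

jog_arm(increments=[{"slide":[0,0,0],"rotation":[0,0,0]},{"slide":[0,0,0],"rotation":[0,0,0]}])

```text
time: 36.07
tool_pos: [0.5785, -0.1674, 0.2045]
tool_rot: [-0.0, 0.996, 0.094, -0.001]
contact_force: [0.4, -0.5, 0.6]
gripper_width: 1.0
```

```bash
python3 -c "
from h import *
f=optics.grab_frame('wrist'); cv2.imwrite('pics/r.png',f['frame'])
r=rect(f,colmask(f,'blue',(200,0,340,250)),.036); print(r)
plan(r[0],r[1],6,r[4])
print('tag',rect(f,colmask(f,'blue',(345,190,460,250)),.012))
"
```

```text
(655.2, -158.3, 126.6, 43.2, 13.6)
t 36.12 pos [ 578.8 -167.4  204.9] yaw 10.87 tilt [-0.09  0.03] slide [ 77.1   5.6 198.7]
  toolz turn -2.7 slide after turn [ 76.7   9.3 198.7]
tag (554.0, -311.9, 72.9, 23.1, -83.3)
```

View pics/r.png

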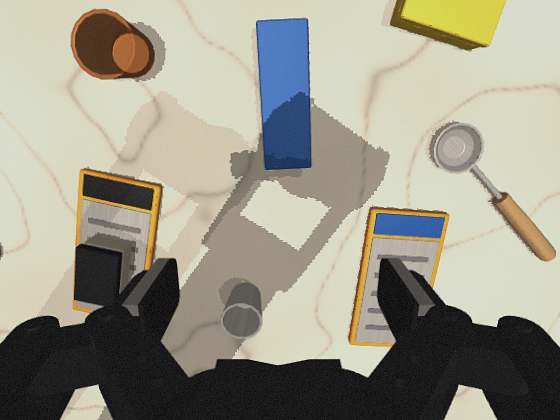

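jog_arm(increments=[{"slide":[0,0,0],"rotation":[0,0,-2.7]},{"slide":[19,2.3,0],"rotation":[0,0,0]},{"slide":[19,2.3,0],"rotation":[0,0,0]},{"slide":[19,2.3,0],"rotation":[0,0,0]},{"slide":[19,2.3,0],"rotation":[0,0,0]},{"slide":[0,0,20],"rotation":[0,0,0]},{"slide":[0,0,30],"rotation":[0,0,0]},{"slide":[0,0,30],"rotation":[0,0,0]},{"slide":[0,0,30],"rotation":[0,0,0]},{"slide":[0,0,20],"rotation":[0,0,0]},{"slide":[0,0,0],"rotation":[0,0,0]},{"slide":[0,0,0],"rotation":[0,0,0]},{"slide":[0,0,0],"rotation":[0,0,0]}])

```text
time: 37.2
tool_pos: [0.6564, -0.1588, 0.0776]
tool_rot: [0.001, 0.993, 0.119, 0.001]
contact_force: [0.6, 0.7, 1.0]
gripper_width: 0.999
```

```bash
python3 -c "
from h import *
f=optics.grab_frame('wrist'); cv2.imwrite('pics/s.png',f['frame'])
r=rect(f,colmask(f,'blue',(200,60,340,420)),.036); print(r)
plan(655.2,-158.3,6,13.6)
"
```

```text
(656.2, -158.2, 126.0, 42.9, 13.6)
t 37.25 pos [ 656.9 -159.    78.5] yaw 13.66 tilt [ 0.22 -0.08] slide [-1.7 -1.2 72.5]
  toolz turn 0.1 slide after turn [-1.7 -1.2 72.5]
```

View pics/s.png

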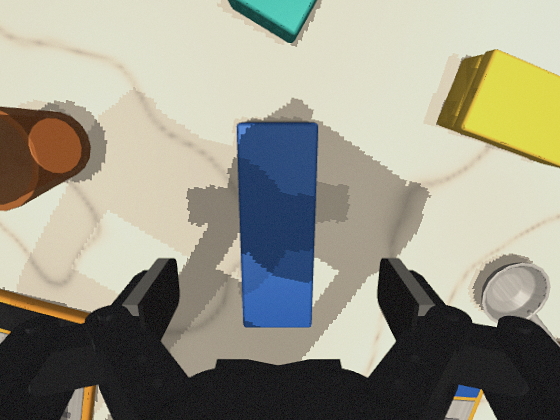

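jog_arm(increments=[{"slide":[0,-0.7,15],"rotation":[0,0,0]},{"slide":[0,0,25],"rotation":[0,0,0]},{"slide":[0,0,15],"rotation":[0,0,0]},{"slide":[0,0,10],"rotation":[0,0,0]},{"slide":[0,0,4],"rotation":[0,0,0]},{"slide":[0,0,0],"rotation":[0,0,0]},{"slide":[0,0,0],"rotation":[0,0,0]},{"slide":[0,0,0],"rotation":[0,0,0]}])

```text
time: 37.92
tool_pos: [0.6562, -0.1581, 0.0082]
tool_rot: [0.001, 0.993, 0.119, 0.001]
contact_force: [0.3, -0.3, 0.4]
gripper_width: 1.001
```

jog_arm(increments=[{"slide":[0,0,0],"rotation":[0,0,0]},{"slide":[0,0,0],"rotation":[0,0,0]},{"slide":[0,0,0],"rotation":[0,0,0]},{"slide":[0,0,0],"rotation":[0,0,0]},{"slide":[0,0,0],"rotation":[0,0,0]},{"slide":[0,0,0],"rotation":[0,0,0]},{"slide":[0,0,0],"rotation":[0,0,0]},{"slide":[0,0,0],"rotation":[0,0,0]},{"slide":[0,0,0],"rotation":[0,0,0]},{"slide":[0,0,0],"rotation":[0,0,0]}], fingers=0.3)

```text
time: 38.75
tool_pos: [0.6558, -0.1581, 0.0077]
tool_rot: [0.0, 0.993, 0.119, 0.001]
contact_force: [0.2, -0.5, 5.4]
gripper_width: 0.507
```

```bash
python3 -c "
from h import *
plan(472.5,-321.6,127,6.8)
"
```

```text
t 38.75 pos [ 655.8 -158.1    7.7] yaw 13.67 tilt [ 0.08 -0.03] slide [-216.6  115.7 -119.5]
  toolz turn 6.9 slide after turn [-201.3  140.8 -119.4]
```

jog_arm(increments=[{"slide":[0,0,-5],"rotation":[0,0,0]},{"slide":[0,0,-10],"rotation":[0,0,0]},{"slide":[0,0,-20],"rotation":[0,0,0]},{"slide":[0,0,-25],"rotation":[0,0,0]},{"slide":[0,0,-25],"rotation":[0,0,0]},{"slide":[0,0,-25],"rotation":[0,0,0]},{"slide":[0,0,-10],"rotation":[0,0,0]},{"slide":[0,0,0],"rotation":[0,0,3.4]},{"slide":[0,0,0],"rotation":[0,0,3.5]},{"slide":[0,0,0],"rotation":[0,0,0]}])

```text
time: 39.58
tool_pos: [0.6544, -0.1574, 0.1259]
tool_rot: [-0.0, 0.998, 0.059, -0.001]
contact_force: [-0.7, -1.1, -2.0]
gripper_width: 0.506
```

jog_arm(increments=[{"slide":[-5,3.5,0],"rotation":[0,0,0]},{"slide":[-11,7.7,0],"rotation":[0,0,0]},{"slide":[-17,12,0],"rotation":[0,0,0]},{"slide":[-17,12,0],"rotation":[0,0,0]},{"slide":[-17,12,0],"rotation":[0,0,0]},{"slide":[-17,12,0],"rotation":[0,0,0]},{"slide":[-17,12,0],"rotation":[0,0,0]},{"slide":[-17,12,0],"rotation":[0,0,0]},{"slide":[-17,12,0],"rotation":[0,0,0]},{"slide":[-17,12,0],"rotation":[0,0,0]},{"slide":[-17,12,0],"rotation":[0,0,0]},{"slide":[-17,12,0],"rotation":[0,0,0]},{"slide":[-11,6.5,0],"rotation":[0,0,0]},{"slide":[-4,3,0],"rotation":[0,0,0]},{"slide":[0,0,0],"rotation":[0,0,0]},{"slide":[0,0,0],"rotation":[0,0,0]},{"slide":[0,0,0],"rotation":[0,0,0]}])

```text
time: 41.0
tool_pos: [0.4727, -0.3207, 0.1268]
tool_rot: [-0.0, 0.998, 0.06, 0.0]
contact_force: [-0.6, -0.5, -2.0]
gripper_width: 0.5
```

```bash
python3 -c "
from h import *
f=optics.grab_frame('wrist'); cv2.imwrite('pics/u.png',f['frame'])
plan(472.7,-321.6,19.7,6.8)
print('tag',rect(f,colmask(f,'blue',(180,0,380,130)),.012))
"
```

```text
t 41.05 pos [ 472.7 -320.6  126.8] yaw 6.84 tilt [0.01 0.01] slide [ -0.2   1.  107.1]
  toolz turn 0.0 slide after turn [ -0.2   1.  107.1]
tag (553.3, -312.7, 73.2, 22.9, -83.3)
```

View pics/u.png

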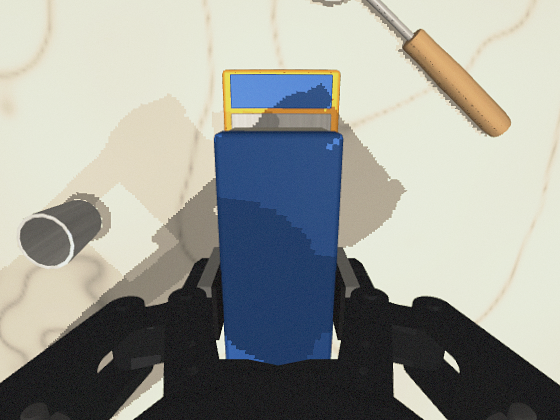

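jog_arm(increments=[{"slide":[0,0.7,15],"rotation":[0,0,0]},{"slide":[-0.5,0.7,25],"rotation":[0,0,0]},{"slide":[0,0,25],"rotation":[0,0,0]},{"slide":[0,0,20],"rotation":[0,0,0]},{"slide":[0,0,12],"rotation":[0,0,0]},{"slide":[0,0,4],"rotation":[0,0,0]},{"slide":[0,0,0],"rotation":[0,0,0]},{"slide":[0,0,0],"rotation":[0,0,0]},{"slide":[0,0,0],"rotation":[0,0,0]},{"slide":[0,0,0],"rotation":[0,0,0]}])

```text
time: 41.88
tool_pos: [0.4729, -0.3235, 0.0276]
tool_rot: [0.001, 0.998, 0.059, 0.001]
contact_force: [0.0, -0.1, -2.3]
gripper_width: 0.506
```

```bash
python3 -c "
from h import *
f=optics.grab_frame('wrist'); cv2.imwrite('pics/v.png',f['frame'])
plan(472.2,-322,19.7,6.8); print(state()['contact_force'])
"
```

```text
t 41.93 pos [ 472.7 -323.4   27.4] yaw 6.78 tilt [ 0.12 -0.11] slide [-0.4 -1.5  7.7]
  toolz turn -0.0 slide after turn [-0.4 -1.5  7.7]
[ 0.12307447 -0.17578787 -2.26336209]
```

View pics/v.png

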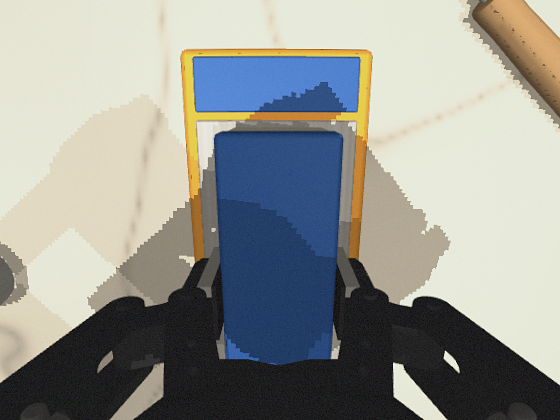

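jog_arm(increments=[{"slide":[0,-0.5,3],"rotation":[0,0,0]},{"slide":[0,-0.5,3],"rotation":[0,0,0]},{"slide":[0,0,0],"rotation":[0,0,0]},{"slide":[0,0,0],"rotation":[0,0,0]},{"slide":[0,0,0],"rotation":[0,0,0]}])

```text
time: 42.35
tool_pos: [0.4717, -0.3216, 0.0197]
tool_rot: [-0.0, 0.998, 0.059, -0.0]
contact_force: [0.2, 0.4, -3.1]
gripper_width: 0.499
```

jog_arm(increments=[{"slide":[0,0,1],"rotation":[0,0,0]},{"slide":[0,0,0],"rotation":[0,0,0]},{"slide":[0,0,0],"rotation":[0,0,0]}])

```text
time: 42.6
tool_pos: [0.4717, -0.3216, 0.0197]
tool_rot: [-0.0, 0.998, 0.059, -0.0]
contact_force: [-3.3, 2.7, 6.2]
gripper_width: 0.501
```

jog_arm(increments=[{"slide":[0,0,-0.5],"rotation":[0,0,0]},{"slide":[0,0,0],"rotation":[0,0,0]}])

```text
time: 42.77
tool_pos: [0.4717, -0.3217, 0.0197]
tool_rot: [-0.0, 0.998, 0.059, -0.0]
contact_force: [-3.3, 1.2, 2.8]
gripper_width: 0.507
```

jog_arm(increments=[{"slide":[0,0,0],"rotation":[0,0,0]},{"slide":[0,0,0],"rotation":[0,0,0]},{"slide":[0,0,0],"rotation":[0,0,0]},{"slide":[0,0,0],"rotation":[0,0,0]},{"slide":[0,0,0],"rotation":[0,0,0]},{"slide":[0,0,0],"rotation":[0,0,0]},{"slide":[0,0,0],"rotation":[0,0,0]},{"slide":[0,0,0],"rotation":[0,0,0]},{"slide":[0,0,-5],"rotation":[0,0,0]},{"slide":[0,0,-10],"rotation":[0,0,0]},{"slide":[0,0,-20],"rotation":[0,0,0]},{"slide":[0,0,-30],"rotation":[0,0,0]},{"slide":[0,0,-35],"rotation":[0,0,0]},{"slide":[0,0,-35],"rotation":[0,0,0]},{"slide":[0,0,-35],"rotation":[0,0,0]},{"slide":[0,0,-20],"rotation":[0,0,0]},{"slide":[0,0,0],"rotation":[0,0,0]},{"slide":[0,0,0],"rotation":[0,0,0]},{"slide":[0,0,0],"rotation":[0,0,0]}], fingers=1.0)

```text
time: 44.35
tool_pos: [0.4714, -0.3213, 0.2089]
tool_rot: [-0.0, 0.998, 0.059, -0.0]
contact_force: [-0.7, 1.2, -0.4]
gripper_width: 1.002
```

```bash
python3 -c "
from h import *
f=optics.grab_frame('wrist'); cv2.imwrite('pics/w.png',f['frame'])
plan(400,-20,350,0)
F={c:optics.grab_frame(c) for c in('side','scene')}
for c in F: cv2.imwrite('pics/w_%s.png'%c,F[c]['frame'])
for c in F: 
  p=place_of('glass',c)[0]; print('glass',np.round(onplane(F[c],p['uv'],0)[0]*1000))
"
```

```text
t 44.4 pos [ 471.  -321.   207.8] yaw 6.77 tilt [-0.11  0.1 ] slide [ -35.2 -307.5 -141.5]
  toolz turn 6.8 slide after turn [ -71.2 -301.3 -141.5]
glass [667.  -8.   0.]
glass [672.  -4.   0.]
```

View pics/w.png

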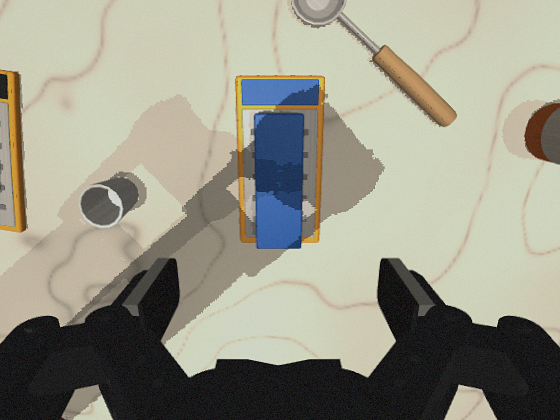

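View pics/w_side.png

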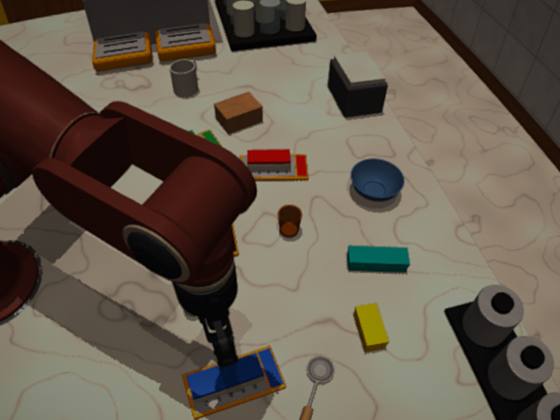

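View pics/w_scene.png

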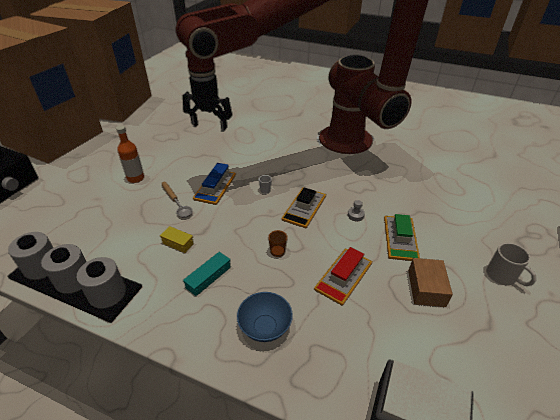

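jog_arm(increments=[{"slide":[-2,-10,-5],"rotation":[0,0,0]},{"slide":[-3,-20,-5],"rotation":[0,0,0]},{"slide":[-3,-28,-5],"rotation":[0,0,0]},{"slide":[-3,-28,-5],"rotation":[0,0,0]},{"slide":[-3,-28,-5],"rotation":[0,0,0]},{"slide":[-3,-28,-5],"rotation":[0,0,0]},{"slide":[-3,-28,-5],"rotation":[0,0,0]},{"slide":[-3,-28,-5],"rotation":[0,0,0]},{"slide":[-3,-28,-5],"rotation":[0,0,0]},{"slide":[-3,-28,-5],"rotation":[0,0,0]},{"slide":[-3,-28,-5],"rotation":[0,0,0]},{"slide":[-2,-18,-5],"rotation":[0,0,3]},{"slide":[0,-8,0],"rotation":[0,0,4]},{"slide":[0,0,0],"rotation":[0,0,0]},{"slide":[0,0,0],"rotation":[0,0,0]},{"slide":[0,0,0],"rotation":[0,0,0]}])

```text
time: 45.93
tool_pos: [0.4018, -0.02, 0.269]
tool_rot: [0.0, 1.0, -0.001, -0.0]
contact_force: [0.1, -0.1, -0.1]
gripper_width: 1.0
```

```bash
python3 -c "
from h import *
f=optics.grab_frame('wrist'); cv2.imwrite('pics/x.png',f['frame'])
plan(400,-20,350,0)
m=silhouettes('tub_black','wrist'); print([(k['score'],k['bbox']) for k in m])
m=silhouettes('tub_black','side'); F=optics.grab_frame('side')
print([(k['score'],k['bbox']) for k in m])
for n,uv in dict(green=(462.5,304)).items(): pass
for n,i in dict(green=(463,303,15.6),red=(668,193,-12),blue=(472,-322,7)).items():
  L=dict(green=.084,red=.106,blue=.128)[n]
  for c in('scene','side'):
    f=optics.grab_frame(c)
    for k in silhouettes('tub_'+n,c):
      r=fitbox([(f,k['mask'])],i,(-L/2,L/2,.022,.012,.048))
      if r[1]<.6: print(n,c,r)
"
```

```text
t 45.98 pos [401.9 -20.2 269. ] yaw -0.21 tilt [-0.04  0.  ] slide [ -1.9  -0.2 -81. ]
  toolz turn -0.2 slide after turn [ -1.9  -0.2 -81. ]
[(0.79, [244.4, 94.3, 286.6, 160.4])]
[]
green scene (array([460.9, 301. ,  14.6]), np.float64(0.051))
green side (array([459.8, 309.9,  13.5]), np.float64(0.115))
red scene (array([664.9, 192.6,  -9.6]), np.float64(0.076))
red side (array([666. , 197. ,  -9.5]), np.float64(0.07))
blue scene (array([ 469.3, -323.6,    9. ]), np.float64(0.114))
blue side (array([ 468.3, -319.7,    7.3]), np.float64(0.062))
```

View pics/x.png

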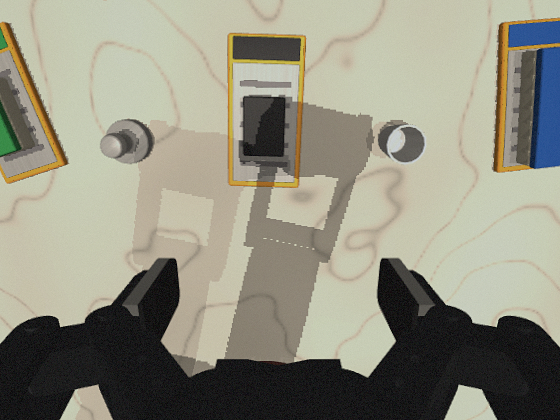

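```bash
python3 -c "
from h import *
f=optics.grab_frame('wrist'); print(np.round(onplane(f,(264,126.5),.048)*1000,1)); print(state()['contact_force'],state()['time'])
manip.job_done()"
```

```text
[[450.4  -4.6  48. ]]
[ 0.00980252 -0.12456973 -0.18422754] 46.7833
the job is handed in; nothing more can be done
```

I took the stack apart from the top down: black, green, red, then blue. Each tub now stands on the grate of the tray tagged in its lid's colour. I handed the job in at 46.8 s, with the gripper open and clear of everything; no verdict was reported.

**Position:** My last checks put each tub within about 5 mm of its tray's centre, against the 15 mm allowed. The black lid read (450.4, −4.6) mm in the wrist picture, against a tray centre of (450.3, −4.3) mm.

**Alignment:** The fits put the green, red and blue tubs within about 3° of their trays, against the roughly 14° allowed. The black tub's angle was not measured in the last check, but it looked lined up in the wrist picture.

**Glass:** The amber glass stands where it was. The networks placed it at (667, −8) mm in the side view and (672, −4) mm in the scene view. At the start they gave (674, −6) and (673, −2) mm.

**Disagreements:**
- The side camera put the green tub about 6 mm farther in y than the wrist and scene cameras. It put the green tray off by nearly as much (about 5 mm), so I treated it as a camera bias.
- The last side picture gave no detection of the black tub, because the arm hid it.
- An earlier scene fit of the black tub was poor (about 12° and 6 mm off). I discounted it in favour of the wrist picture.

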